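# Put the pantry groceries away and stock the snack tin

### The job

Take the lid off the round steel storage tin and lay it on the cork mat, put exactly three of the four snack bars into the tin, then put the lid back on so that it sits flat and closed; the fourth bar stays out on the counter. Also sort the other groceries: every flat fish tin goes into the shallow white tray and every square spice jar into the deeper wooden crate, in any order and before or after the snack tin. Do not push about or knock over the small bowl, the short round can and the squat round jar that stand among them.

Things in the scene. Friction and masses are not known exactly. Their poses are not given: they have to be found in the camera images.
- keeper: Round open steel storage tin fixed on the counter: outer diameter 150, inner diameter 142, height 70, floor 4 thick. Origin: centre of its underside, z up. At the start its lid lies on it.
- lid: Loose round steel lid of the storage tin: flange 156 diameter, 4 thick; below it a locating plug 128 diameter, 8 deep (loose by 7 mm all round in the tin); on top a black knob 28 diameter, 28 tall, from 4 to 32 above the origin. Origin: centre of the flange's underside, z up: at 70 above the tin's underside when the lid is on, 12 above the counter when it lies on the mat.
- mat: Round cork mat fixed flat on the counter, 170 diameter, 4 thick. Origin: centre of its underside.
- crate: Open light-wood crate, the deeper of the two open boxes, fixed: outside 190 (its x) by 160 (its y) by 60 high, walls and floor 6 thick. Origin: centre of its underside.
- tray: Shallow open white plastic tray, fixed: outside 190 (its x) by 160 (its y) by 35 high, walls and floor 4 thick. Origin: centre of its underside.
- bar0: Snack bar: small flat oblong cardboard box with a paper band, 90 (x) by 30 (y) by 16 (z) mm; four alike, always all present. Origin: centre of its underside, x along its length.
- bar1: Snack bar: small flat oblong cardboard box with a paper band, 90 (x) by 30 (y) by 16 (z) mm; four alike, always all present. Origin: centre of its underside, x along its length.
- bar2: Snack bar: small flat oblong cardboard box with a paper band, 90 (x) by 30 (y) by 16 (z) mm; four alike, always all present. Origin: centre of its underside, x along its length.
- bar3: Snack bar: small flat oblong cardboard box with a paper band, 90 (x) by 30 (y) by 16 (z) mm; four alike, always all present. Origin: centre of its underside, x along its length.
- fish0: Flat oblong aluminium fish tin with a pull ring, 100 (x) by 54 (y) by 24 (z) mm, rounded corners; three alike, one to three are present. Origin: centre of its underside, x along its length.
- fish1: Flat oblong aluminium fish tin with a pull ring, 100 (x) by 54 (y) by 24 (z) mm, rounded corners; three alike, one to three are present. Origin: centre of its underside, x along its length.
- fish2: Flat oblong aluminium fish tin with a pull ring, 100 (x) by 54 (y) by 24 (z) mm, rounded corners; three alike, one to three are present. Origin: centre of its underside, x along its length.
- jar0: Square glass spice jar with reddish contents, 44 by 44 mm, glass 74 high, with a round black cap 40 diameter and 21 tall on top (95 in all), standing; two alike, one or two present. Origin: centre of its underside, z towards the cap.
- jar1: Square glass spice jar with reddish contents, 44 by 44 mm, glass 74 high, with a round black cap 40 diameter and 21 tall on top (95 in all), standing; two alike, one or two present. Origin: centre of its underside, z towards the cap.
- ramekin: Bystander: small white ceramic bowl, 76 diameter, 40 high; leave alone. Origin: centre of its underside.
- can: Bystander: short round can, 66 diameter, 55 high; leave alone. Origin: centre of its underside.
- squat_jar: Bystander: squat round jar, 68 diameter, 60 high; leave alone. Origin: centre of its underside.

How it is judged:
By the outcome, as a careful person would: the job done as asked, in the order asked, and still so for the second after the job is handed in, with the robot touching nothing.
Of fish0, fish1, fish2 only 1 to 3 are there at a start; the rules pass over those that are not, and their reading is None.
Of jar0, jar1 only 1 to 2 are there at a start; the rules pass over those that are not, and their reading is None.
At some moment in a run one of bar0, bar1, bar2, bar3, fish0, fish1, fish2, jar0, jar1 may be knocked a few centimetres aside while the robot is not near it.
Once in a run the grip may slacken for a moment while it holds something.
It also fails if it takes over 210 s, if anything falls off the work surface, if the arm or the gripper's body presses on something with over 40 N, if the wrist force passes 120 N, or if a joint passes its speed limit or range.

### The arm

A 6-joint arm with a two-finger parallel gripper is mounted at the origin on the work surface. World frame = base frame: x ahead of the robot, y to its left, z up, the work surface at z = 0. Lengths are in m, angles in rad, forces in N, time in s.
With the tool pointing down it reaches from about 0.35 to 0.95 m from the base axis. Payload 17.4 kg.
Tool frame: the origin (TCP) lies between the finger pads; the fingertips stand 11 mm ahead of it and the grasp point (between the pads) lies 8 mm behind it; z points along the fingers, y is the line along which they close (so a half turn about z gives the same grasp; the last joint's range is limited). The gripper opens to 93 mm and grips with 3 to 60 N. Pads are 15 mm wide; open, the fingers measure 128 mm over their backs; the gripper's body (75 mm by 188 mm) begins 65 mm behind the grasp point.
Start: joints at [1.219, 0.116, 1.442, -0, 1.584, -0.038], TCP at [0.208, 0.642, 0.23] pointing down, gripper open.
Joint ranges: [-2.83, 2.83], [-0.83, 2.19], [0.07, 2.5], [-1.14, 4.28], [0.01, 3], [-2.97, 2.97]. Speed limits (rad/s): [1.89, 1.89, 2.22, 3.14, 3.14, 3.14].

### API

Orientations are given as a rotation vector (axis times angle).
In Python, from workcell import * gives the robot as it stands.
- The arm moves only by the shell command python3 -m crank 'ROWS' [FORCE]. ROWS is JSON, a list of rows, each a list of 7 numbers: the opening, from -1 (shut) to 1 (fully open), then the shift along the tool's x, y, z normalised to -1 to 1, where 1 is 0.3 m, then the turn, a rotation vector about the tool's x, y, z normalised to -1 to 1, where 1 is 2 rad. A call has exactly 8 rows; each row shifts and turns the commanded pose from where the row before left it, along the tool's axes as they then stand; what a row does not reach is not made up. A row lasts 1/10 s, in which the tool goes at most 50 mm and 8.59 degrees, less where a joint would pass 70% of its speed; a pose out of reach is approached as far as the arm can. A call with a number of a shift or a turn outside -1 to 1 is refused whole. A call with a gripper value outside its range is refused whole. The fingers move at their own pace and stop on an object; FORCE is the grip in N (left out, the last holds). Time passes only in rows, so rows that do not move let the fingers close, or fill a call up. It gives the time, the measured TCP pose, the force, the opening and the grip force at its end, in the units of the state.
- read_state(): the state, without advancing time (a new reading comes with each control period).
- get_image(name): name is "scene" or "top" or "wrist"; returns a dict with "color" (400x640x3 uint8, blue, green, red), "vfov" (degrees; the focal length in pixels is half the picture's height over the tangent of half this angle, whatever the lens; pixels are square), "cx", "cy" (the principal point, pixels), "R" (3x3) and "t" (3): a world point X has camera coordinates R X + t; the wrist camera has in their place "mount" (4x4, takes a point from camera to tool coordinates, whose origin is the TCP and whose axes are the flange's). Camera axes: x right, y down, z forward; pixel columns grow to the right and rows downward; lengths in m; the calibration is good to about 2 mm. A picture is of the moment at which its call begins: read the wrist's pose just before it. There is no depth.
- hand_in(): hands the job in; it is judged then, once.
Trained networks look in a picture, given as the dict that the camera call returned (one of the last four; its "shot" number tells which), for a name from the list of things; names that differ only in an ending like _2 or _b are one class to them, and where a whole thing is asked for, a point or a joint stands for the part that bears it (a point fixed in the world has none). Each returns a list of dicts, best first, with "score" (0 to 1); they miss things now and then, are a little off and sometimes report something else, mostly with a low value. They report only what shows in the picture. A call takes as long as a camera call.
- spot_in(thing, picture): "rect" ([left, top, right, bottom] in pixels, round what is visible of it).
- outline_of(thing, picture): "mask" (400x640 bool, what is visible of it) and "rect" ([left, top, right, bottom] in pixels, round what is visible of it).
- landmark_of(thing, picture): "pixel" ([column, row] in pixels: a listed point, or the origin of a listed thing).
The state is a dict: "clock": time; "joint_positions": joint angles; "qvel": joint speeds; "joint_torque": joint torques, N m; "tcp_pos": TCP position; "tool_rot": TCP orientation; "force": force on the tool from outside, world axes, zero at the start; "torque": the same for the moment, N m; "grip_width": opening from 0.0 (shut) to 1.0 (fully open); "finger_force": force on a finger pad.
Only numpy, scipy, OpenCV 4.12 (cv2) and the standard library are available. Lean on these libraries where they do the work, as an engineer would, in place of code of your own. Each camera call takes 0.05 s, during which the arm holds its last target. There are 200 camera calls.

## Working session

There is one attempt and no reset: what is moved stays moved. The work goes in short steps, Python scripts to look and compute and a shell command to move; the robot and the scene stay as the last step left them, time stands still between calls to the robot, and variables do not carry over. Pictures are saved under pics/ and viewed, at most 14 in all, crops included, and the job is handed in when it is done.

```bash
ls; mkdir -p pics; python3 - <<'E'
from workcell import *
import cv2,numpy as np
s=read_state();print({k:np.round(v,3).tolist() for k,v in s.items()})
for n in ["top","scene"]:
    p=get_image(n);cv2.imwrite(f"pics/{n}0.png",p["color"]);print(n,p["vfov"],p["cx"],p["cy"],np.round(p["R"],3).tolist(),np.round(p["t"],3).tolist(),p.keys())
    for t in ["keeper","lid","mat","crate","tray","bar0","fish0","jar0","ramekin","can","squat_jar"]:
        print(t,[(round(d["score"],2),np.round(d["pixel"]).tolist()) for d in landmark_of(t,p)])
E
```

```text
pics
{'clock': 0.0, 'joint_positions': [1.219, 0.116, 1.442, -0.0, 1.584, -0.038], 'qvel': [-0.001, -0.0, -0.001, 0.0, 0.0, -0.002], 'joint_torque': [0.001, -72.128, -62.26, 0.078, 0.024, -0.0], 'tcp_pos': [0.208, 0.642, 0.229], 'tool_rot': [-0.491, -3.103, 0.002], 'force': [-0.196, -0.86, 0.38], 'torque': [0.028, -0.022, -0.04], 'finger_force': 0.0, 'grip_width': 0.997}
top 52.489832449062014 318.01172464261145 198.30625862805618 [[0.019, -1.0, 0.007], [-0.983, -0.02, -0.183], [0.183, -0.003, -0.983]] [0.004, 0.599, 1.148] dict_keys(['color', 'vfov', 'cx', 'cy', 'R', 't', 'shot'])
keeper []
lid [(0.98, [389.0, 172.0])]
mat [(0.82, [260.0, 178.0])]
crate [(0.58, [177.0, 242.0])]
tray [(0.57, [469.0, 244.0]), (0.3, [304.0, 217.0])]
bar0 [(0.87, [230.0, 252.0]), (0.78, [301.0, 256.0]), (0.72, [323.0, 173.0]), (0.54, [416.0, 263.0])]
fish0 [(0.78, [260.0, 257.0]), (0.7, [340.0, 215.0]), (0.61, [379.0, 258.0])]
jar0 [(0.8, [303.0, 218.0]), (0.65, [343.0, 256.0]), (0.27, [415.0, 260.0])]
ramekin [(0.91, [326.0, 144.0])]
can [(0.56, [428.0, 196.0])]
squat_jar [(0.57, [220.0, 189.0]), (0.46, [260.0, 260.0]), (0.2, [177.0, 245.0])]
scene 51.664807147633816 321.1980804159025 199.47809130862615 [[0.289, 0.957, -0.017], [0.743, -0.235, -0.627], [-0.604, 0.169, -0.779]] [-0.189, -0.402, 1.503] dict_keys(['color', 'vfov', 'cx', 'cy', 'R', 't', 'shot'])
keeper [(0.67, [251.0, 254.0])]
lid [(0.88, [246.0, 243.0])]
mat []
crate [(0.78, [441.0, 146.0]), (0.59, [396.0, 218.0]), (0.33, [389.0, 154.0])]
tray [(0.82, [147.0, 217.0])]
bar0 [(0.77, [391.0, 154.0]), (0.74, [322.0, 169.0]), (0.69, [327.0, 237.0]), (0.56, [205.0, 194.0])]
fish0 [(0.85, [241.0, 182.0]), (0.63, [296.0, 205.0]), (0.59, [358.0, 162.0])]
jar0 [(0.78, [284.0, 178.0]), (0.71, [330.0, 199.0]), (0.7, [357.0, 161.0])]
ramekin [(0.85, [338.0, 270.0])]
can [(0.6, [200.0, 257.0])]
squat_jar [(0.56, [428.0, 196.0])]
```

```bash
python3 - <<'E'
import cv2
a=cv2.imread("pics/top0.png");c=a[110:330,110:530];cv2.imwrite("pics/topc.png",cv2.resize(c,None,fx=1.9,fy=1.9,interpolation=cv2.INTER_CUBIC))
E
```

```text
(no output)
```

View pics/topc.png

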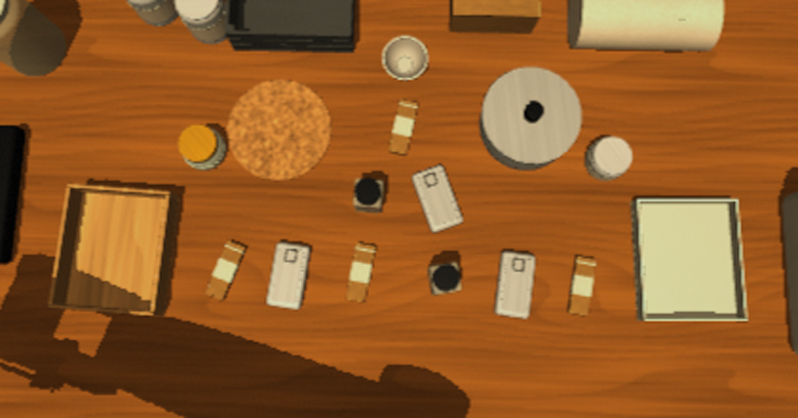

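View pics/scene0.png

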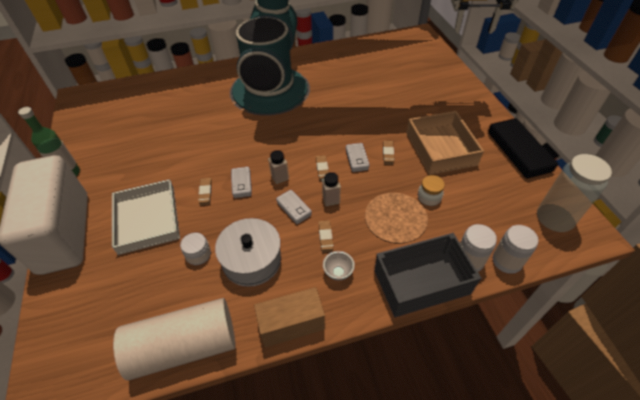

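The pictures show three fish tins, two jars (top view px ~(303,210) and (343,255)) and four bars. The lidded tin is at ~(389,170), the mat at ~(257,178), the crate on the left and the tray on the right. Next I'll fit models to the outlines.

```bash
cat > lib.py <<'E'
from workcell import *
import cv2,numpy as np
from scipy.optimize import minimize
def box(a,b,z0,z1): return np.array([[x,y,z] for x in(-a/2,a/2) for y in(-b/2,b/2) for z in(z0,z1)])
def cyl(d,z0,z1): return np.array([[d/2*np.cos(t),d/2*np.sin(t),z] for t in np.arange(0,6.28,.2) for z in(z0,z1)])
M=dict(bar=box(.09,.03,0,.016),fish=box(.1,.054,0,.024),jar=np.vstack([box(.044,.044,0,.074),cyl(.04,.074,.095)]),
 keeper=cyl(.15,0,.07),lid=cyl(.156,0,.004),mat=cyl(.17,0,.004),crate=box(.19,.16,0,.06),tray=box(.19,.16,0,.035),
 ramekin=cyl(.076,0,.04),can=cyl(.066,0,.055),squat_jar=cyl(.068,0,.06))
def cls(n): return n.rstrip("0123456789")
def foc(p): return 200/np.tan(np.radians(p["vfov"])/2)
def proj(p,X):
    c=X@np.asarray(p["R"]).T+p["t"]; return c[:,:2]/c[:,2:]*foc(p)+[p["cx"],p["cy"]]
def ray(p,px,z):
    R=np.asarray(p["R"]);d=R.T@np.r_[(np.asarray(px)-[p["cx"],p["cy"]])/foc(p),1];o=-R.T@p["t"]
    return o+d*(z-o[2])/d[2]
def pose(m,q): c,s=np.cos(q[2]),np.sin(q[2]);return m@np.array([[c,s,0],[-s,c,0],[0,0,1]])+[q[0],q[1],q[3] if len(q)>3 else 0]
S=4
def fit(m,pm,z=0,sym=np.pi,rnd=False):
    # pm: list of (picture,mask); returns x,y,yaw,score
    p,k=pm[0];cen=np.argwhere(k).mean(0)[::-1];g=ray(p,cen,z+m[:,2].max()/2)
    data=[]
    for p,k in pm:
        big=cv2.resize(k.astype(np.float32),None,fx=S,fy=S,interpolation=cv2.INTER_LINEAR)
        ys,xs=np.where(k);r=[max(0,ys.min()-15)*S,(ys.max()+15)*S,max(0,xs.min()-15)*S,(xs.max()+15)*S]
        data.append((p,(big>.5)[r[0]:r[1],r[2]:r[3]].astype(np.uint8),r))
    def cost(q):
        t=0
        for p,b,r in data:
            h=cv2.convexHull(((proj(p,pose(m,[*q,z]))+.5)*S-.5-[r[2],r[0]]).astype(np.float32))
            im=np.zeros_like(b);cv2.fillConvexPoly(im,np.round(h*16).astype(np.int32),1,shift=4)
            t+=1-(im&b).sum()/max(1,(im|b).sum())
        return t/len(data)
    best=None
    for a in ([0] if rnd else np.arange(0,sym,sym/6)):
        r=minimize(cost,[g[0],g[1],a],method="Nelder-Mead",options=dict(initial_simplex=np.array([[g[0],g[1],a],[g[0]+.01,g[1],a],[g[0],g[1]+.01,a],[g[0],g[1],a+.2]]),maxiter=120))
        if best is None or r.fun<best.fun: best=r
    q=best.x;return [round(q[0],4),round(q[1],4),0 if rnd else round(float(np.degrees((q[2]+sym/2)%sym-sym/2)),1),round(1-best.fun,2)]
def locate(names,cams=("top","scene"),z=0,minscore=.25):
    pics=[get_image(c) for c in cams];out={}
    for n in names:
        m=M[cls(n)];rnd=cls(n) in("keeper","lid","mat","ramekin","can","squat_jar")
        dets=[[(p,d["mask"]>0,d["score"]) for d in outline_of(n,p) if d["score"]>minscore and d["mask"].sum()>30] for p in pics]
        res=[]
        zz=.07 if (n=="lid" and z==0) else z
        for p,k,s in dets[0]:
            c=ray(p,np.argwhere(k).mean(0)[::-1],zz+m[:,2].max()/2);pm=[(p,k)]
            for q,l,_ in (dets[1] if len(dets)>1 else []):
                e=ray(q,np.argwhere(l).mean(0)[::-1],zz+m[:,2].max()/2)
                if np.hypot(*(c-e)[:2])<.03: pm.append((q,l));break
            sy=np.pi/2 if cls(n)=="jar" else np.pi
            res.append(fit(m,pm,zz,sy,rnd)+[len(pm),round(s,2)])
        out[n]=res;print(n,*res,sep="\n   ")
    return out,pics
E
python3 - <<'E'
from lib import *
locate(["keeper","lid","mat","crate","tray","bar0","fish0","jar0","ramekin","can","squat_jar"])
E
```

```text
keeper
   [np.float64(0.5616), np.float64(-0.1535), 0, np.float64(0.11), 1, 0.58]
lid
   [np.float64(0.6858), np.float64(-0.1949), 0, np.float64(0.97), 2, 0.69]
mat
   [np.float64(0.6707), np.float64(0.2075), 0, np.float64(0.96), 2, 0.86]
crate
   [np.float64(0.4657), np.float64(0.4484), -3.0, np.float64(0.97), 2, 0.85]
   [np.float64(0.6226), np.float64(-0.0106), -6.4, np.float64(0.25), 1, 0.32]
tray
   [np.float64(0.4668), np.float64(-0.4489), 1.3, np.float64(0.98), 1, 0.88]
bar0
   [np.float64(0.4388), np.float64(0.0666), -10.6, np.float64(0.83), 2, 0.75]
   [np.float64(0.4251), np.float64(-0.2815), -9.2, np.float64(0.91), 2, 0.6]
   [np.float64(0.6768), np.float64(0.004), -11.6, np.float64(0.9), 2, 0.58]
   [np.float64(0.4376), np.float64(0.2812), -21.2, np.float64(0.9), 2, 0.53]
fish0
   [np.float64(0.4229), np.float64(-0.1756), -6.0, np.float64(0.87), 2, 0.86]
   [np.float64(0.5598), np.float64(-0.0517), 20.7, np.float64(0.9), 2, 0.72]
   [np.float64(0.4309), np.float64(0.1813), -7.8, np.float64(0.89), 2, 0.65]
jar0
   [np.float64(0.4301), np.float64(-0.0623), 5.3, np.float64(0.88), 2, 0.81]
   [np.float64(0.5549), np.float64(0.0571), -1.9, np.float64(0.89), 2, 0.51]
ramekin
   [np.float64(0.6849), np.float64(-0.2395), 0, np.float64(0.27), 1, 0.69]
can
   [np.float64(0.6257), np.float64(-0.3256), 0, np.float64(0.9), 2, 0.85]
squat_jar
   [np.float64(0.6327), np.float64(0.3267), 0, np.float64(0.87), 2, 0.82]
   [np.float64(0.7833), np.float64(0.0033), 0, np.float64(0.8), 1, 0.57]
```

```bash
Z='[1,0,0,0,0,0,0]'; python3 -m crank '[[1,0,0,0,0,0,-0.07],[1,0,0,0,0,0,-0.07],[1,0.1,0,0,0,0,0],[1,0.1,0,0,0,0,0],[1,0,0,0,0,0,0],[1,0,0,0,0,0,0],[1,0,0,0,0,0,0],[1,0,0,0,0,0,0]]'
```

```text
clock: 3.2
tcp_pos: [0.1492, 0.644, 0.2296]
tool_rot: [0.054, 3.141, -0.0]
force: [0.0, 0.7, 0.4]
grip_width: 0.998
finger_force: 0.0
```

```bash
python3 -m crank '[[1,0,0,0,0,0,-0.017],[1,-0.085,-0.122,0,0,0,0],[1,-0.085,-0.122,0,0,0,0],[1,-0.085,-0.122,0,0,0,0],[1,-0.085,-0.122,0,0,0,0],[1,-0.085,-0.122,0,0,0,0],[1,-0.085,-0.122,0,0,0,0],[1,-0.085,-0.122,0,0,0,0]]' 40
python3 -m crank '[[1,-0.085,-0.122,0,0,0,0],[1,-0.085,-0.122,0,0,0,0],[1,-0.085,-0.122,0,0,0,0],[1,-0.085,-0.122,0,0,0,0],[1,-0.085,-0.122,0,0,0,0],[1,-0.085,-0.122,0,0,0,0],[1,-0.085,-0.122,0.06,0,0,0],[1,-0.083,-0.122,0.06,0,0,0.016]]'
python3 -m crank '[[1,0,0,0.1,0,0,0],[1,0,0,0,0,0,0],[1,0,0,0,0,0,0],[1,0,0,0,0,0,0],[1,0,0,0,0,0,0],[1,0,0,0,0,0,0],[1,0,0,0,0,0,0],[1,0,0,0,0,0,0]]'
python3 - <<'E'
from lib import *
print(read_state()["joint_positions"])
locate(["jar0"]);p=get_image("wrist");cv2.imwrite("pics/w1.png",p["color"]);print(p["mount"])
E
```

```text
clock: 4.0
tcp_pos: [0.3281, 0.3861, 0.2298]
tool_rot: [0.001, 3.141, 0.0]
force: [0.6, 0.5, -0.3]
grip_width: 0.997
finger_force: 0.0
clock: 4.8
tcp_pos: [0.5316, 0.0928, 0.1938]
tool_rot: [0.052, 3.14, 0.0]
force: [-0.6, 0.9, 0.2]
grip_width: 0.998
finger_force: 0.0
clock: 5.6
tcp_pos: [0.5304, 0.0953, 0.1639]
tool_rot: [0.049, 3.141, 0.0]
force: [-0.4, 0.1, 1.3]
grip_width: 0.998
finger_force: 0.0
[ 1.30535230e-01 -1.58136383e-01  1.81809084e+00 -3.59278212e-05
  1.48132588e+00 -1.40884457e+00]
jar0
   [np.float64(0.4305), np.float64(-0.0616), 5.4, np.float64(0.85), 2, 0.6]
[[-3.63195579e-04 -9.60205123e-01 -2.79295523e-01  7.82420528e-02]
 [ 9.99999881e-01 -2.57552760e-04 -4.14944195e-04 -2.24646729e-04]
 [ 3.26498209e-04 -2.79295640e-01  9.60205102e-01 -1.54936564e-01]
 [ 0.00000000e+00  0.00000000e+00  0.00000000e+00  1.00000000e+00]]
```

View pics/w1.png

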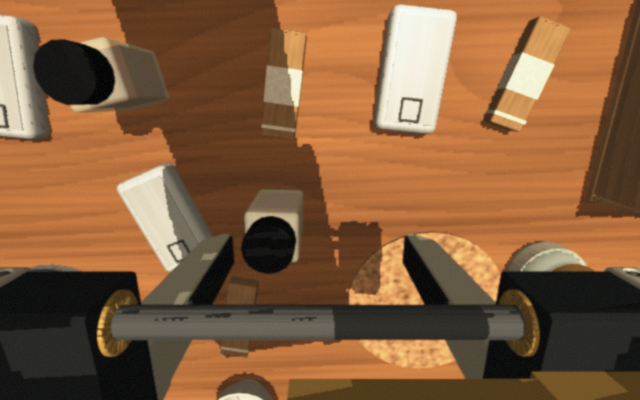

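The second jar stands clear at wrist px (270,230), just left of the fingers. I'll make the final adjustment, descend and grip.

```bash
python3 -m crank '[[1,-0.043,-0.063,0,0,0,0],[1,-0.043,-0.063,0,0,0,0],[1,0,0,0.1,0,0,0],[1,0,0,0.1,0,0,0],[1,0,0,0.1,0,0,0],[1,0,0,0.09,0,0,0],[1,0,0,0,0,0,0],[1,0,0,0,0,0,0]]'
python3 -m crank '[[-1,0,0,0,0,0,0],[-1,0,0,0,0,0,0],[-1,0,0,0,0,0,0],[-1,0,0,0,0,0,0],[-1,0,0,0,0,0,0],[-1,0,0,0,0,0,0],[-1,0,0,0,0,0,0],[-1,0,0,0,0,0,0]]' 40
```

```text
clock: 6.65
tcp_pos: [0.5551, 0.0566, 0.0473]
tool_rot: [-0.05, -3.141, 0.0]
force: [-0.0, -0.5, 1.6]
grip_width: 0.998
finger_force: 0.0
clock: 7.45
tcp_pos: [0.555, 0.0566, 0.0467]
tool_rot: [-0.05, -3.141, -0.0]
force: [-0.1, 0.5, 0.2]
grip_width: 0.471
finger_force: 39.8
```

```bash
python3 -m crank '[[-1,0,0,-0.1,0,0,0],[-1,0,0,-0.15,0,0,0],[-1,0,0,-0.15,0,0,0],[-1,0.02,0.1,0,0,0,0],[-1,0.02,0.1,0,0,0,0],[-1,0.02,0.1,0,0,0,0],[-1,0.02,0.1,0,0,0,0],[-1,0.02,0.1,0,0,0,0]]'
python3 -m crank '[[-1,0.02,0.1,0,0,0,0],[-1,0.02,0.1,0,0,0,0],[-1,0.02,0.1,0,0,0,0],[-1,0.02,0.1,0,0,0,0],[-1,0.02,0.1,0,0,0,0],[-1,0.02,0.1,0,0,0,0],[-1,0,0.1,0,0,0,0],[-1,0,0.1,0,0,0,0]]'
python3 -m crank '[[-1,0,0,0,0,0,0],[-1,0,0,0,0,0,0],[-1,0,0,0,0,0,0],[-1,0,0,0.1,0,0,0],[-1,0,0,0,0,0,0],[-1,0,0,0,0,0,0],[-1,0,0,0,0,0,0],[-1,0,0,0,0,0,0]]'
```

```text
clock: 8.25
tcp_pos: [0.5293, 0.2085, 0.1664]
tool_rot: [-0.05, -3.141, 0.0]
force: [0.5, -0.5, -2.2]
grip_width: 0.473
finger_force: 39.8
clock: 9.05
tcp_pos: [0.5011, 0.4497, 0.1663]
tool_rot: [-0.049, -3.141, 0.001]
force: [0.5, -0.6, -1.6]
grip_width: 0.47
finger_force: 39.8
clock: 9.85
tcp_pos: [0.5018, 0.4485, 0.138]
tool_rot: [0.05, 3.14, 0.002]
force: [0.4, -0.2, -0.4]
grip_width: 0.467
finger_force: 39.8
```

```bash
python3 -m crank '[[-1,0,0,0.1,0,0,0],[-1,0,0,0.1,0,0,0],[-1,0,0,0.05,0,0,0],[-1,0,0,0.025,0,0,0],[-1,0,0,0,0,0,0],[1,0,0,0,0,0,0],[1,0,0,0,0,0,0],[1,0,0,0,0,0,0]]'
python3 -m crank '[[1,0,0,-0.1,0,0,0],[1,0,0,-0.15,0,0,0],[1,0,0,-0.15,0,0,0],[1,0.02,-0.1,0,0,0,0],[1,0.02,-0.1,0,0,0,0],[1,0.02,-0.1,0,0,0,-0.03],[1,0.02,-0.1,0,0,0,-0.03],[1,0.02,-0.1,0,0,0,0]]'
python3 -m crank '[[1,0,-0.12,0,0,0,0],[1,0,-0.12,0,0,0,0],[1,0,-0.12,0,0,0,0],[1,0,-0.12,0,0,0,0],[1,0,-0.12,0,0,0,0],[1,0,-0.12,0,0,0,0],[1,0,-0.12,0,0,0,0],[1,0,0,0,0,0,0]]'
python3 - <<'E'
from lib import *
s=read_state();print(s["tcp_pos"],s["tool_rot"])
locate(["jar0"],z=0)
E
```

```text
clock: 10.65
tcp_pos: [0.5018, 0.4488, 0.0553]
tool_rot: [0.05, 3.14, 0.002]
force: [0.1, 0.0, -0.3]
grip_width: 0.682
finger_force: 0.0
clock: 11.45
tcp_pos: [0.4717, 0.2975, 0.1748]
tool_rot: [-0.143, 3.137, 0.001]
force: [1.4, -0.2, 0.9]
grip_width: 0.999
finger_force: 0.0
clock: 12.25
tcp_pos: [0.4945, 0.0444, 0.1749]
tool_rot: [-0.133, 3.138, -0.001]
force: [0.1, 0.0, 0.5]
grip_width: 1.004
finger_force: 0.0
[0.49454158 0.04439053 0.17487558] [-1.33434528e-01  3.13756445e+00 -1.18026064e-03]
jar0
   [np.float64(0.5025), np.float64(0.4516), -8.2, np.float64(0.84), 2, 0.73]
   [np.float64(0.43), np.float64(-0.0621), 1.0, np.float64(0.71), 2, 0.47]
```

```bash
cat > plan.py <<'E'
# plan.py x y z yaw : total tool shift (before turning) and turn, in move units, from the current pose
import sys,numpy as np
from workcell import read_state
from scipy.spatial.transform import Rotation as Ro
s=read_state();R=Ro.from_rotvec(s["tool_rot"]).as_matrix();t=list(map(float,sys.argv[1:]))
d=R.T@(np.array(t[:3])-s["tcp_pos"])/.3
yaw=np.degrees(np.arctan2(R[1,1],R[0,1]))-90
e=(t[3]-yaw+90)%180-90 if len(t)>3 else 0
print("shift",np.round(d,3),"yaw",round(yaw,1),"turn",round(-np.radians(e)/2,3))
E
python3 -m crank '[[1,0.06,-0.084,0,0,0,0],[1,0.06,-0.084,0,0,0,0],[1,0.06,-0.084,0,0,0,0],[1,0.063,-0.084,0.0,0,0,0],[1,0,0,0.1,0,0,0],[1,0,0,0,0,0,0],[1,0,0,0,0,0,0],[1,0,0,0,0,0,0]]'
python3 plan.py 0.43 -0.062 0.047 3
```

```text
clock: 13.25
tcp_pos: [0.4312, -0.0586, 0.1453]
tool_rot: [-0.141, 3.138, -0.0]
force: [0.8, 0.8, -0.4]
grip_width: 1.0
finger_force: 0.0
shift [ 0.005 -0.011  0.328] yaw 5.1 turn 0.019
```

```bash
python3 -m crank '[[1,0.005,-0.011,0,0,0,0.01],[1,0,0,0.11,0,0,0],[1,0,0,0.11,0,0,0],[1,0,0,0.108,0,0,0],[-1,0,0,0,0,0,0],[-1,0,0,0,0,0,0],[-1,0,0,0,0,0,0],[-1,0,0,0,0,0,0]]' 40
python3 -m crank '[[-1,0,0,0,0,0,0],[-1,0,0,0,0,0,0],[-1,0,0,-0.1,0,0,0],[-1,0,0,-0.15,0,0,0],[-1,0,0,-0.15,0,0,0],[-1,0,0.1,0,0,0,0.03],[-1,0,0.1,0,0,0,0.03],[-1,0,0.1,0,0,0,0]]'
python3 plan.py 0.422 0.445 0.167 -3
```

```text
clock: 14.05
tcp_pos: [0.4303, -0.0629, 0.0476]
tool_rot: [-0.107, 3.137, -0.001]
force: [0.6, 0.2, 0.4]
grip_width: 0.706
finger_force: 0.0
clock: 14.85
tcp_pos: [0.4284, 0.028, 0.1662]
tool_rot: [0.086, 3.14, 0.0]
force: [0.1, 0.4, -1.2]
grip_width: 0.47
finger_force: 40.0
shift [ 0.098  1.387 -0.003] yaw -3.1 turn -0.001
```

```bash
python3 -m crank '[[-1,0.008,0.1,0,0,0,0],[-1,0.008,0.1,0,0,0,0],[-1,0.008,0.1,0,0,0,0],[-1,0.008,0.1,0,0,0,0],[-1,0.008,0.1,0,0,0,0],[-1,0.008,0.1,0,0,0,0],[-1,0.008,0.1,0,0,0,0],[-1,0.008,0.1,0,0,0,0]]'
python3 -m crank '[[-1,0.008,0.1,0,0,0,0],[-1,0.008,0.1,0,0,0,0],[-1,0.008,0.1,0,0,0,0],[-1,0.008,0.1,0,0,0,0],[-1,0.008,0.08,0,0,0,0],[-1,0,0,0.1,0,0,0],[-1,0,0,0,0,0,0],[-1,0,0,0,0,0,0]]'
python3 plan.py 0.422 0.445 0.055 -3
```

```text
clock: 15.65
tcp_pos: [0.4216, 0.2691, 0.1658]
tool_rot: [0.081, 3.14, -0.0]
force: [0.1, -0.0, -1.3]
grip_width: 0.471
finger_force: 40.0
clock: 16.45
tcp_pos: [0.4171, 0.4118, 0.1358]
tool_rot: [-0.081, -3.14, 0.002]
force: [0.6, 0.2, -1.4]
grip_width: 0.471
finger_force: 40.0
shift [-0.011  0.112  0.269] yaw -3.0 turn 0.0
```

```bash
python3 -m crank '[[-1,-0.011,0.112,0,0,0,0],[-1,0,0,0.1,0,0,0],[-1,0,0,0.1,0,0,0],[-1,0,0,0.045,0,0,0],[-1,0,0,0.024,0,0,0],[-1,0,0,0,0,0,0],[1,0,0,0,0,0,0],[1,0,0,0,0,0,0]]'
python3 -m crank '[[1,0,0,0,0,0,0],[1,0,0,-0.1,0,0,0],[1,0,0,-0.15,0,0,0],[1,0,0,-0.15,0,0,0],[1,-0.04,-0.1,0,0,0,-0.026],[1,-0.04,-0.1,0,0,0,0],[1,-0.04,-0.1,0,0,0,0],[1,-0.04,-0.1,0,0,0,0]]'
python3 -m crank '[[1,-0.04,-0.11,0,0,0,0],[1,-0.04,-0.11,0,0,0,0],[1,-0.04,-0.11,0,0,0,0],[1,-0.04,-0.11,0,0,0,0],[1,-0.04,-0.11,0,0,0,0],[1,-0.04,-0.11,0,0,0,0],[1,-0.04,-0.11,0,0,0,0],[1,-0.04,-0.11,0,0,0,0]]'
python3 plan.py 0.686 -0.195 0.167 0
```

```text
clock: 17.25
tcp_pos: [0.4231, 0.4456, 0.0571]
tool_rot: [0.083, 3.139, 0.003]
force: [0.4, -0.3, -0.6]
grip_width: 0.593
finger_force: 0.0
clock: 18.05
tcp_pos: [0.469, 0.3238, 0.1753]
tool_rot: [-0.001, 3.141, 0.0]
force: [0.1, 1.1, -0.1]
grip_width: 0.999
finger_force: 0.0
clock: 18.85
tcp_pos: [0.5651, 0.0596, 0.1753]
tool_rot: [-0.0, 3.141, 0.0]
force: [0.6, 0.7, 0.4]
grip_width: 0.998
finger_force: 0.0
shift [-0.403 -0.849  0.028] yaw 0.0 turn 0.0
```

```bash
python3 -m crank '[[1,-0.05,-0.105,0,0,0,0],[1,-0.05,-0.105,0,0,0,0],[1,-0.05,-0.105,0,0,0,0],[1,-0.05,-0.105,0,0,0,0],[1,-0.05,-0.105,0,0,0,0],[1,-0.05,-0.105,0,0,0,0],[1,-0.05,-0.105,0,0,0,0],[1,-0.05,-0.105,0,0,0,0]]'
python3 -m crank '[[1,0,0,0,0,0,0],[1,0,0,0,0,0,0],[1,0,0,0,0,0,0],[1,0,0,0,0,0,0],[1,0,0,0,0,0,0],[1,0,0,0,0,0,0],[1,0,0,0,0,0,0],[1,0,0,0,0,0,0]]'
python3 plan.py 0.686 -0.195 0.089 0
python3 - <<'E'
from lib import *
p=get_image("wrist");cv2.imwrite("pics/w2.png",p["color"])
locate(["lid"])
E
```

```text
clock: 19.65
tcp_pos: [0.6853, -0.1924, 0.1751]
tool_rot: [0.0, -3.141, -0.0]
force: [1.0, 0.5, -0.0]
grip_width: 0.995
finger_force: 0.0
clock: 20.45
tcp_pos: [0.6849, -0.1908, 0.1751]
tool_rot: [-0.001, 3.142, -0.0]
force: [-0.2, 0.2, -1.0]
grip_width: 0.999
finger_force: 0.0
shift [-0.004 -0.014  0.287] yaw 0.0 turn 0.0
lid
   [np.float64(0.7391), np.float64(-0.1324), 0, np.float64(0.04), 1, 0.7]
```

View pics/w2.png

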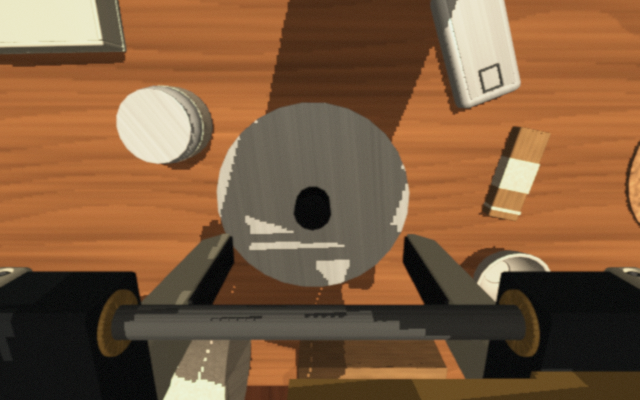

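```bash
python3 -m crank '[[1,-0.004,-0.014,0.1,0,0,0],[1,0,0,0.1,0,0,0],[1,0,0,0.06,0,0,0],[1,0,0,0.027,0,0,0],[-1,0,0,0,0,0,0],[-1,0,0,0,0,0,0],[-1,0,0,0,0,0,0],[-1,0,0,0,0,0,0]]' 60
python3 -m crank '[[-1,0,0,0,0,0,0],[-1,0,0,0,0,0,0],[-1,0,0,0,0,0,0],[-1,0,0,-0.05,0,0,0],[-1,0,0,-0.1,0,0,0],[-1,0,0,-0.1,0,0,0],[-1,0,0,-0.06,0,0,0],[-1,0,0,0,0,0,0]]'
python3 plan.py 0.671 0.2075 0.18 0
```

```text
clock: 21.5
tcp_pos: [0.6865, -0.1952, 0.0902]
tool_rot: [-0.0, 3.14, -0.001]
force: [-0.2, 0.1, -0.4]
grip_width: 0.706
finger_force: 0.0
clock: 22.3
tcp_pos: [0.687, -0.1955, 0.1858]
tool_rot: [-0.0, 3.137, -0.002]
force: [0.5, 0.3, 0.5]
grip_width: 0.028
finger_force: 0.0
shift [0.053 1.343 0.017] yaw 0.0 turn 0.0
```

```bash
python3 - <<'E'
from lib import *
print(read_state()["grip_width"],read_state()["finger_force"])
p=get_image("wrist");cv2.imwrite("pics/w3.png",p["color"])
locate(["lid"])
E
```

```text
0.02813685517704987 0.0
lid
   [np.float64(0.6971), np.float64(-0.0688), 0, np.float64(0.15), 1, 0.59]
   [np.float64(0.4752), np.float64(0.4269), 0, np.float64(0.28), 1, 0.54]
```

View pics/w3.png

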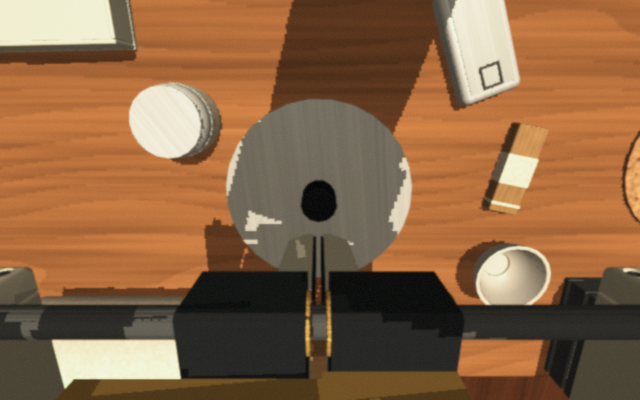

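The lid hasn't moved: the knob is at px (318,200), in line with the fingers. I lifted before the fingers had closed, so I'll redo the grasp with a smaller opening.

```bash
python3 -m crank '[[0.2,0,0,0,0,0,0],[0.2,0,0,0,0,0,0],[0.2,0,0,0,0,0,0],[0.2,0,0,0,0,0,0],[0.2,0,0,0,0,0,0],[0.2,0,0,0,0,0,0],[0.2,0,0,0.1,0,0,0],[0.2,0,0,0.1,0,0,0]]' 60
python3 -m crank '[[0.2,0,0,0.08,0,0,0],[0.2,0,0,0.042,0,0,0],[-1,0,0,0,0,0,0],[-1,0,0,0,0,0,0],[-1,0,0,0,0,0,0],[-1,0,0,0,0,0,0],[-1,0,0,0,0,0,0],[-1,0,0,0,0,0,0]]'
```

```text
clock: 23.35
tcp_pos: [0.6865, -0.1952, 0.1222]
tool_rot: [-0.0, 3.14, -0.001]
force: [0.2, -0.3, -1.2]
grip_width: 0.589
finger_force: 0.0
clock: 24.15
tcp_pos: [0.6862, -0.1951, 0.0856]
tool_rot: [-0.0, 3.141, -0.0]
force: [0.4, 0.7, 1.8]
grip_width: 0.291
finger_force: 60.0
```

```bash
python3 -m crank '[[-1,0,0,-0.03,0,0,0],[-1,0,0,-0.06,0,0,0],[-1,0,0,-0.1,0,0,0],[-1,0,0,-0.1,0,0,0],[-1,0,0,-0.04,0,0,0],[-1,0,0,0,0,0,0],[-1,0,0.03,0,0,0,0],[-1,0,0.06,0,0,0,0]]'
python3 plan.py 0.671 0.2075 0.18 0
```

```text
clock: 24.95
tcp_pos: [0.6855, -0.1678, 0.1823]
tool_rot: [-0.002, -3.139, -0.001]
force: [0.4, -0.2, -1.5]
grip_width: 0.293
finger_force: 60.0
shift [0.05  1.251 0.009] yaw -0.1 turn -0.001
```

```bash
python3 -m crank '[[-1,0.005,0.09,0,0,0,0],[-1,0.005,0.1,0,0,0,0],[-1,0.005,0.1,0,0,0,0],[-1,0.005,0.1,0,0,0,0],[-1,0.005,0.1,0,0,0,0],[-1,0.005,0.1,0,0,0,0],[-1,0.005,0.1,0,0,0,0],[-1,0.005,0.1,0,0,0,0]]'
python3 -m crank '[[-1,0.005,0.1,0,0,0,0],[-1,0.005,0.1,0,0,0,0],[-1,0.005,0.1,0,0,0,0],[-1,0,0.08,0,0,0,0],[-1,0,0.04,0,0,0,0],[-1,0,0,0.1,0,0,0],[-1,0,0,0.1,0,0,0],[-1,0,0,0,0,0,0]]'
python3 plan.py 0.671 0.2075 0.0296 0
```

```text
clock: 25.75
tcp_pos: [0.673, 0.0715, 0.1829]
tool_rot: [0.001, -3.14, -0.0]
force: [0.2, -0.3, -1.7]
grip_width: 0.292
finger_force: 60.0
clock: 26.55
tcp_pos: [0.6672, 0.1947, 0.119]
tool_rot: [0.001, -3.134, 0.003]
force: [-0.9, -0.0, -2.1]
grip_width: 0.288
finger_force: 60.0
shift [-0.015  0.043  0.298] yaw 0.0 turn 0.0
```

```bash
python3 -m crank '[[-1,-0.015,0.04,0,0,0,0],[-1,0,0,0.1,0,0,0],[-1,0,0,0.1,0,0,0],[-1,0,0,0.05,0,0,0],[-1,0,0,0.025,0,0,0],[-1,0,0,0.015,0,0,0],[-1,0,0,0,0,0,0],[-1,0,0,0,0,0,0]]'
python3 plan.py 0.671 0.2075 0.0296 0
```

```text
clock: 27.35
tcp_pos: [0.6746, 0.207, 0.0387]
tool_rot: [-0.0, 3.14, 0.001]
force: [-0.1, 0.8, -1.4]
grip_width: 0.293
finger_force: 60.0
shift [0.012 0.002 0.03 ] yaw 0.0 turn 0.0
```

```bash
python3 -m crank '[[-1,0.006,0,0.015,0,0,0],[-1,0,0,0.015,0,0,0],[-1,0,0,0,0,0,0],[0.2,0,0,0,0,0,0],[0.2,0,0,0,0,0,0],[0.2,0,0,0,0,0,0],[0.2,0,0,0,0,0,0],[0.2,0,0,-0.1,0,0,0]]'
python3 -m crank '[[1,0,0,-0.15,0,0,0],[1,0,0,-0.15,0,0,0],[1,0,0,-0.15,0,0,0],[1,0.04,0.08,0,0,0,0],[1,0.08,0.08,0,0,0,0],[1,0.08,0.08,0,0,0,0],[1,0.08,0.08,0,0,0,0],[1,0,0,0,0,0,0]]'
python3 - <<'E'
from lib import *
_,p=locate(["lid"],z=.012);locate(["bar0","fish0"])
cv2.imwrite("pics/top2.png",p[0]["color"])
E
python3 plan.py 0.439 0.067 0.15 -10
```

```text
clock: 28.15
tcp_pos: [0.6704, 0.2063, 0.0546]
tool_rot: [0.0, -3.136, 0.002]
force: [-0.1, -0.3, -0.3]
grip_width: 0.599
finger_force: 0.0
clock: 28.95
tcp_pos: [0.586, 0.3053, 0.1939]
tool_rot: [-0.005, 3.141, 0.001]
force: [-0.1, 0.0, -0.1]
grip_width: 0.995
finger_force: 0.0
lid
   [np.float64(0.6711), np.float64(0.2061), 0, np.float64(0.95), 2, 0.6]
bar0
   [np.float64(0.6769), np.float64(0.0031), -11.7, np.float64(0.82), 2, 0.74]
   [np.float64(0.4391), np.float64(0.068), -9.3, np.float64(0.88), 2, 0.6]
fish0
   [np.float64(0.423), np.float64(-0.1748), -6.9, np.float64(0.9), 2, 0.95]
   [np.float64(0.5578), np.float64(-0.0527), 19.3, np.float64(0.86), 2, 0.81]
   [np.float64(0.4311), np.float64(0.1807), -10.0, np.float64(0.87), 2, 0.78]
shift [ 0.498 -0.785  0.144] yaw -0.0 turn 0.087
```

View pics/top2.png

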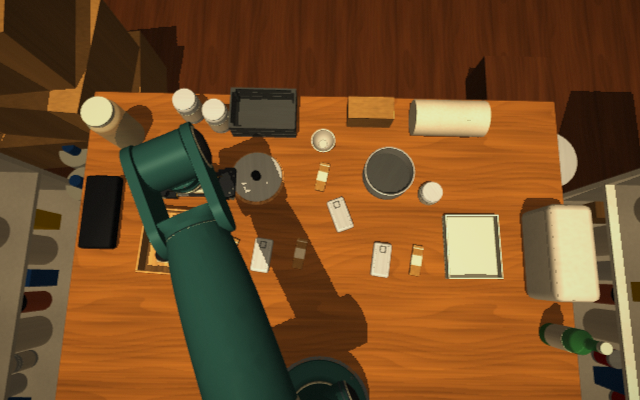

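```bash
python3 -m crank '[[1,0.062,-0.098,0,0,0,0],[1,0.062,-0.098,0,0,0,0],[1,0.062,-0.098,0,0,0,0],[1,0.062,-0.098,0,0,0,0],[1,0.062,-0.098,0,0,0,0],[1,0.062,-0.098,0,0,0,0],[0.4,0.062,-0.098,0,0,0,0],[0.4,0.062,-0.098,0,0,0,0]]' 40
python3 -m crank '[[0.4,0,0,0,0,0,0.044],[0.4,0,0,0,0,0,0.044],[0.4,0,0,0.13,0,0,0],[0.4,0,0,0.13,0,0,0],[0.4,0,0,0,0,0,0],[0.4,0,0,0,0,0,0],[0.4,0,0,0,0,0,0],[0.4,0,0,0,0,0,0]]'
python3 - <<'E'
from lib import *
locate(["keeper"]);locate(["bar0"],z=0)
E
python3 plan.py 0.439 0.0675 0.014 -10
```

```text
clock: 30.25
tcp_pos: [0.4386, 0.0665, 0.1934]
tool_rot: [-0.0, 3.141, -0.0]
force: [-0.1, -1.0, 0.1]
grip_width: 0.877
finger_force: 0.0
clock: 31.05
tcp_pos: [0.4403, 0.0677, 0.1173]
tool_rot: [0.276, 3.127, 0.001]
force: [-0.2, -0.3, 0.5]
grip_width: 0.699
finger_force: 0.0
keeper
   [np.float64(0.6841), np.float64(-0.1954), 0, np.float64(0.96), 2, 0.57]
bar0
   [np.float64(0.6762), np.float64(0.0048), -12.2, np.float64(0.91), 2, 0.85]
   [np.float64(0.4389), np.float64(0.281), -19.8, np.float64(0.91), 2, 0.76]
   [np.float64(0.426), np.float64(-0.2812), -10.1, np.float64(0.85), 2, 0.7]
shift [ 0.002 -0.001  0.338] yaw -10.1 turn -0.001
```

```bash
python3 -m crank '[[0.4,0,0,0.12,0,0,0],[0.4,0,0,0.12,0,0,0],[0.4,0,0,0.07,0,0,0],[0.4,0,0,0.028,0,0,0],[-1,0,0,0,0,0,0],[-1,0,0,0,0,0,0],[-1,0,0,0,0,0,0],[-1,0,0,0,0,0,0]]' 40
python3 -m crank '[[-1,0,0,0,0,0,0],[-1,0,0,0,0,0,0],[-1,0,0,0,0,0,0],[-1,0,0,-0.05,0,0,0],[-1,0,0,-0.13,0,0,0],[-1,0,0,-0.13,0,0,0],[-1,0,0,-0.13,0,0,-0.044],[-1,0,0,0,0,0,-0.044]]'
python3 plan.py 0.684 -0.2235 0.15 0
```

```text
clock: 32.25
tcp_pos: [0.44, 0.0677, 0.015]
tool_rot: [0.276, 3.128, 0.0]
force: [0.3, -0.7, -0.6]
grip_width: 0.407
finger_force: 0.0
clock: 33.05
tcp_pos: [0.4412, 0.0678, 0.1514]
tool_rot: [-0.006, 3.135, 0.001]
force: [-0.5, -0.5, -1.7]
grip_width: 0.315
finger_force: 40.0
shift [-0.806 -0.974  0.01 ] yaw 0.2 turn 0.002
```

```bash
python3 -m crank '[[-1,-0.05,-0.06,0,0,0,0],[-1,-0.073,-0.088,0,0,0,0],[-1,-0.073,-0.088,0,0,0,0],[-1,-0.073,-0.088,0,0,0,0],[-1,-0.073,-0.088,0,0,0,0],[-1,-0.073,-0.088,0,0,0,0],[-1,-0.073,-0.088,0,0,0,0],[-1,-0.073,-0.088,0,0,0,0]]' 40
python3 -m crank '[[-1,-0.073,-0.088,0,0,0,0],[-1,-0.073,-0.088,0,0,0,0],[-1,-0.073,-0.088,0,0,0,0],[-1,-0.03,-0.034,0,0,0,0],[-1,0,0,0,0,0,0],[-1,0,0,0,0,0,0],[-1,0,0,0,0,0,0],[-1,0,0,0,0,0,0]]'
python3 plan.py 0.684 -0.2235 0.02 0
```

```text
clock: 33.85
tcp_pos: [0.6085, -0.1364, 0.1457]
tool_rot: [0.0, -3.141, -0.0]
force: [0.4, 1.5, -0.5]
grip_width: 0.321
finger_force: 40.0
clock: 34.65
tcp_pos: [0.6822, -0.2237, 0.1464]
tool_rot: [-0.001, 3.141, -0.0]
force: [0.8, -0.5, 0.1]
grip_width: 0.312
finger_force: 40.0
shift [-0.006  0.001  0.421] yaw 0.1 turn 0.0
```

```bash
python3 -m crank '[[-1,0,0,0.12,0,0,0],[-1,0,0,0.14,0,0,0],[-1,0,0,0.09,0,0,0],[-1,0,0,0.05,0,0,0],[-1,0,0,0.02,0,0,0],[-1,0,0,0,0,0,0],[-0.1,0,0,0,0,0,0],[-0.1,0,0,0,0,0,0]]' 40
python3 -m crank '[[-0.1,0,0,0,0,0,0],[-0.1,0,0,-0.1,0,0,0],[0.4,0,0,-0.15,0,0,0],[0.4,0,0,-0.15,0,0,0],[0.4,0,0,-0.04,0,0,0],[0.4,0.05,0.09,0,0,0,0],[0.4,0.05,0.09,0,0,0,0],[0.4,0.05,0.09,0,0,0,0]]'
python3 plan.py 0.6765 0.004 0.13 -12
```

```text
clock: 35.45
tcp_pos: [0.6833, -0.2248, 0.0218]
tool_rot: [-0.0, 3.139, -0.001]
force: [1.8, -0.2, -0.2]
grip_width: 0.427
finger_force: 0.0
clock: 36.25
tcp_pos: [0.6369, -0.1428, 0.152]
tool_rot: [0.0, 3.141, -0.0]
force: [1.0, 0.5, -0.4]
grip_width: 0.699
finger_force: 0.0
shift [-0.132  0.489  0.073] yaw -0.0 turn 0.105
```

```bash
python3 -m crank '[[0.4,-0.022,0.08,0,0,0,0],[0.4,-0.022,0.08,0,0,0,0],[0.4,-0.022,0.08,0,0,0,0],[0.4,-0.022,0.08,0,0,0,0],[0.4,-0.022,0.08,0,0,0,0],[0.4,-0.022,0.08,0,0,0,0],[0.4,0,0,0.1,0,0,0.05],[0.4,0,0,0,0,0,0.05]]' 40
python3 -m crank '[[0.4,0,0,0,0,0,0],[0.4,0,0,0,0,0,0],[0.4,0,0,0,0,0,0],[0.4,0,0,0,0,0,0],[0.4,0,0,0,0,0,0],[0.4,0,0,0,0,0,0],[0.4,0,0,0,0,0,0],[0.4,0,0,0,0,0,0]]'
python3 - <<'E'
from lib import *
p=get_image("wrist");cv2.imwrite("pics/w4.png",p["color"])
locate(["bar0"],z=0,cams=("scene",))
E
python3 plan.py 0.6765 0.004 0.014 -12
```

```text
clock: 37.05
tcp_pos: [0.6759, 0.0014, 0.1182]
tool_rot: [-0.317, -3.121, 0.0]
force: [-0.3, -0.6, -0.7]
grip_width: 0.701
finger_force: 0.0
clock: 37.85
tcp_pos: [0.6771, 0.0004, 0.122]
tool_rot: [0.313, 3.126, -0.0]
force: [-0.6, -0.3, -0.2]
grip_width: 0.697
finger_force: 0.0
bar0
   [np.float64(0.6772), np.float64(0.0048), -11.7, np.float64(0.89), 1, 0.75]
   [np.float64(0.4365), np.float64(0.2825), -22.1, np.float64(0.83), 1, 0.62]
   [np.float64(0.4276), np.float64(-0.2803), -7.7, np.float64(0.92), 1, 0.58]
shift [0.004 0.011 0.36 ] yaw -11.4 turn 0.005
```

View pics/w4.png

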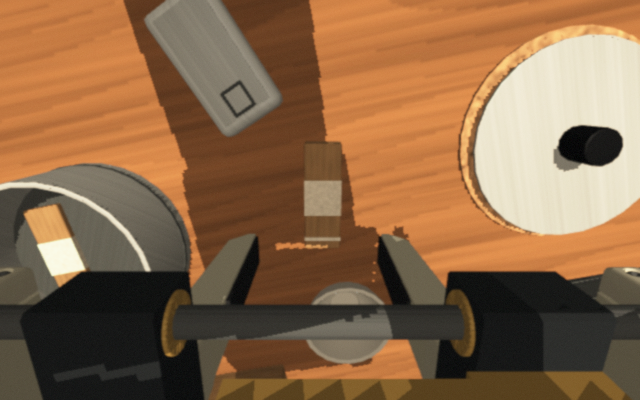

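The first bar lies flat in the tin. The next one is at px (322,195), centred between the fingers.

```bash
python3 -m crank '[[0.4,0.004,0.012,0.12,0,0,0],[0.4,0,0,0.12,0,0,0],[0.4,0,0,0.08,0,0,0],[0.4,0,0,0.038,0,0,0],[-1,0,0,0,0,0,0],[-1,0,0,0,0,0,0],[-1,0,0,0,0,0,0],[-1,0,0,0,0,0,0]]' 40
python3 -m crank '[[-1,0,0,0,0,0,0],[-1,0,0,0,0,0,0],[-1,0,0,0,0,0,0],[-1,0,0,-0.05,0,0,0],[-1,0,0,-0.13,0,0,0],[-1,0,0,-0.13,0,0,0],[-1,0,0,-0.13,0,0,-0.05],[-1,0,0,0,0,0,-0.05]]'
python3 plan.py 0.684 -0.1675 0.15 0
```

```text
clock: 38.8
tcp_pos: [0.6771, 0.0042, 0.0156]
tool_rot: [0.313, 3.125, 0.0]
force: [0.1, -0.9, -0.4]
grip_width: 0.404
finger_force: 0.0
clock: 39.6
tcp_pos: [0.6785, 0.0042, 0.1542]
tool_rot: [-0.006, 3.133, -0.001]
force: [0.7, -0.6, -0.4]
grip_width: 0.319
finger_force: 40.0
shift [-0.016 -0.572  0.014] yaw 0.2 turn 0.002
```

```bash
python3 -m crank '[[-1,-0.003,-0.07,0,0,0,0],[-1,-0.003,-0.1,0,0,0,0],[-1,-0.003,-0.1,0,0,0,0],[-1,-0.003,-0.1,0,0,0,0],[-1,-0.003,-0.1,0,0,0,0],[-1,0,-0.07,0,0,0,0],[-1,0,-0.032,0,0,0,0],[-1,0,0,0,0,0,0]]' 40
python3 -m crank '[[-1,0,0,0,0,0,0],[-1,0,0,0,0,0,0],[-1,0,0,0,0,0,0],[-1,0,0,0,0,0,0],[-1,0,0,0,0,0,0],[-1,0,0,0,0,0,0],[-1,0,0,0,0,0,0],[-1,0,0,0,0,0,0]]'
python3 plan.py 0.684 -0.1675 0.02 0
```

```text
clock: 40.4
tcp_pos: [0.6811, -0.168, 0.1468]
tool_rot: [-0.001, -3.142, -0.0]
force: [-0.4, 0.3, -0.3]
grip_width: 0.318
finger_force: 40.0
clock: 41.2
tcp_pos: [0.6812, -0.1674, 0.1465]
tool_rot: [0.0, -3.142, 0.0]
force: [0.8, -0.7, 0.7]
grip_width: 0.319
finger_force: 40.0
shift [-0.01  -0.     0.422] yaw 0.0 turn 0.0
```

```bash
python3 -m crank '[[-1,-0.01,0,0.12,0,0,0],[-1,0,0,0.14,0,0,0],[-1,0,0,0.09,0,0,0],[-1,0,0,0.05,0,0,0],[-1,0,0,0.02,0,0,0],[-1,0,0,0,0,0,0],[-0.1,0,0,0,0,0,0],[-0.1,0,0,0,0,0,0]]' 40
python3 -m crank '[[-0.1,0,0,0,0,0,0],[-0.1,0,0,-0.1,0,0,0],[0.4,0,0,-0.15,0,0,0],[0.4,0,0,-0.15,0,0,0],[0.4,0,0,-0.04,0,0,0],[0.4,0.08,-0.035,0,0,0,0],[0.4,0.1,-0.045,0,0,0,0],[0.4,0.1,-0.045,0,0,0,0]]'
python3 -m crank '[[0.4,0.1,-0.045,0,0,0,0],[0.4,0.1,-0.045,0,0,0,0],[0.4,0.1,-0.045,0,0,0,0],[0.4,0.1,-0.045,0,0,0,0],[0.4,0.1,-0.045,0,0,0,0],[0.4,0,0,0.1,0,0,0.04],[0.4,0,0,0,0,0,0.04],[0.4,0,0,0,0,0,0]]'
python3 - <<'E'
from lib import *
locate(["bar0"],z=0)
E
python3 plan.py 0.427 -0.281 0.014 -9
```

```text
clock: 42.0
tcp_pos: [0.6848, -0.1676, 0.0221]
tool_rot: [-0.0, 3.14, -0.001]
force: [0.1, 0.3, -0.3]
grip_width: 0.43
finger_force: 0.0
clock: 42.8
tcp_pos: [0.5992, -0.205, 0.1524]
tool_rot: [-0.001, 3.141, -0.0]
force: [0.8, 0.0, 0.3]
grip_width: 0.703
finger_force: 0.0
clock: 43.6
tcp_pos: [0.4498, -0.2724, 0.1222]
tool_rot: [-0.254, -3.131, -0.0]
force: [-0.6, 0.9, -0.6]
grip_width: 0.697
finger_force: 0.0
bar0
   [np.float64(0.6818), np.float64(-0.2252), 1.1, np.float64(0.79), 2, 0.79]
   [np.float64(0.6845), np.float64(-0.1677), -0.4, np.float64(0.8), 2, 0.59]
   [np.float64(0.4383), np.float64(0.2808), -21.3, np.float64(0.91), 2, 0.58]
   [np.float64(0.5593), np.float64(-0.0527), 31.7, np.float64(0.51), 1, 0.37]
shift [ 0.073 -0.04   0.364] yaw -9.0 turn -0.0
```

```bash
python3 -m crank '[[0.4,0.074,-0.04,0,0,0,0],[0.4,0,0,0.12,0,0,0],[0.4,0,0,0.12,0,0,0],[0.4,0,0,0.08,0,0,0],[0.4,0,0,0.042,0,0,0],[-1,0,0,0,0,0,0],[-1,0,0,0,0,0,0],[-1,0,0,0,0,0,0]]' 40
python3 -m crank '[[-1,0,0,0,0,0,0],[-1,0,0,0,0,0,0],[-1,0,0,0,0,0,0],[-1,0,0,0,0,0,0],[-1,0,0,-0.1,0,0,0],[-1,0,0,-0.14,0,0,0],[-1,0,0,-0.14,0,0,-0.04],[-1,0,0,-0.09,0,0,-0.04]]'
python3 plan.py 0.684 -0.2235 0.15 0
```

```text
clock: 44.6
tcp_pos: [0.4269, -0.2811, 0.0151]
tool_rot: [0.25, 3.13, -0.001]
force: [0.6, -0.1, 0.9]
grip_width: 0.489
finger_force: 0.0
clock: 45.4
tcp_pos: [0.4267, -0.281, 0.1581]
tool_rot: [-0.005, 3.139, -0.002]
force: [-0.1, 0.5, -0.3]
grip_width: 0.319
finger_force: 40.0
shift [-0.858  0.189  0.029] yaw 0.2 turn 0.002
```

```bash
python3 -m crank '[[-1,-0.06,0.013,0,0,0,0],[-1,-0.1,0.022,0,0,0,0],[-1,-0.1,0.022,0,0,0,0],[-1,-0.1,0.022,0,0,0,0],[-1,-0.1,0.022,0,0,0,0],[-1,-0.1,0.022,0,0,0,0],[-1,-0.1,0.022,0,0,0,0],[-1,-0.1,0.022,0,0,0,0]]' 40
python3 -m crank '[[-1,-0.07,0.015,0,0,0,0],[-1,-0.028,0.006,0,0,0,0],[-1,0,0,0,0,0,0],[-1,0,0,0,0,0,0],[-1,0,0,0,0,0,0],[-1,0,0,0.1,0,0,0],[-1,0,0,0.1,0,0,0],[-1,0,0,0,0,0,0]]'
python3 plan.py 0.683 -0.2245 0.037 0
```

```text
clock: 46.2
tcp_pos: [0.6555, -0.2301, 0.1546]
tool_rot: [0.0, -3.141, -0.0]
force: [0.3, -1.7, 0.3]
grip_width: 0.317
finger_force: 40.0
clock: 47.0
tcp_pos: [0.6814, -0.224, 0.0909]
tool_rot: [-0.001, -3.136, -0.003]
force: [-0.3, 0.5, -0.3]
grip_width: 0.32
finger_force: 40.0
shift [-0.006 -0.002  0.18 ] yaw -0.0 turn -0.0
```

```bash
python3 -m crank '[[-1,-0.006,0,0.1,0,0,0],[-1,0,0,0.05,0,0,0],[-1,0,0,0.03,0,0,0],[-1,0,0,0,0,0,0],[-0.1,0,0,0,0,0,0],[-0.1,0,0,0,0,0,0],[-0.1,0,0,0,0,0,0],[-0.1,0,0,-0.1,0,0,0]]' 40
python3 -m crank '[[0.2,0,0,-0.15,0,0,0],[0.2,0,0,-0.15,0,0,0],[0.2,0,0,-0.05,0,0,0],[0.2,0,0.1,0,0,0,0],[0.2,0,0.1,0,0,0,0],[0.2,0,0.1,0,0,0,0],[0.2,0,0.1,0,0,0,0],[0.2,0,0.1,0,0,0,0]]'
python3 -m crank '[[0.2,0,0.1,0,0,0,0],[0.2,0,0.1,0,0,0,0],[0.2,0,0.1,0,0,0,0],[0.2,0,0.1,0,0,0,0],[0.2,0,0.1,0,0,0,0],[0.2,0,0.1,0,0,0,0],[0.2,0,0.1,0,0,0,0],[0.2,0,0,0,0,0,0]]'
python3 plan.py 0.671 0.206 0.0276 0
python3 - <<'E'
from lib import *
_,ps=locate(["bar0","keeper","fish0"],z=0)
a=ps[0]["color"][120:290,200:520];cv2.imwrite("pics/top3.png",cv2.resize(a,None,fx=2.4,fy=2.4,interpolation=cv2.INTER_CUBIC))
E
```

```text
clock: 47.8
tcp_pos: [0.6839, -0.2237, 0.0677]
tool_rot: [0.0, -3.136, -0.003]
force: [-0.3, 0.2, 0.3]
grip_width: 0.452
finger_force: 0.0
clock: 48.6
tcp_pos: [0.6853, -0.0731, 0.1759]
tool_rot: [-0.0, 3.142, 0.0]
force: [-0.9, -0.2, 0.2]
grip_width: 0.6
finger_force: 0.0
clock: 49.4
tcp_pos: [0.6851, 0.1388, 0.1758]
tool_rot: [0.005, -3.141, -0.001]
force: [0.5, -0.8, -0.1]
grip_width: 0.598
finger_force: 0.0
shift [0.046 0.224 0.494] yaw 0.2 turn 0.001
bar0
   [np.float64(0.6807), np.float64(-0.1673), -0.9, np.float64(0.78), 2, 0.86]
   [np.float64(0.4223), np.float64(-0.1751), -0.5, np.float64(0.59), 1, 0.69]
   [np.float64(0.6721), np.float64(-0.2252), -1.0, np.float64(0.72), 2, 0.67]
   [np.float64(0.438), np.float64(0.2807), -20.4, np.float64(0.89), 1, 0.62]
keeper
   [np.float64(0.685), np.float64(-0.1956), 0, np.float64(0.74), 2, 0.86]
   [np.float64(0.6586), np.float64(0.3623), 0, np.float64(0.27), 1, 0.57]
fish0
   [np.float64(0.5588), np.float64(-0.0521), 20.6, np.float64(0.92), 2, 0.93]
   [np.float64(0.4239), np.float64(-0.176), -6.3, np.float64(0.89), 2, 0.86]
```

View pics/top3.png

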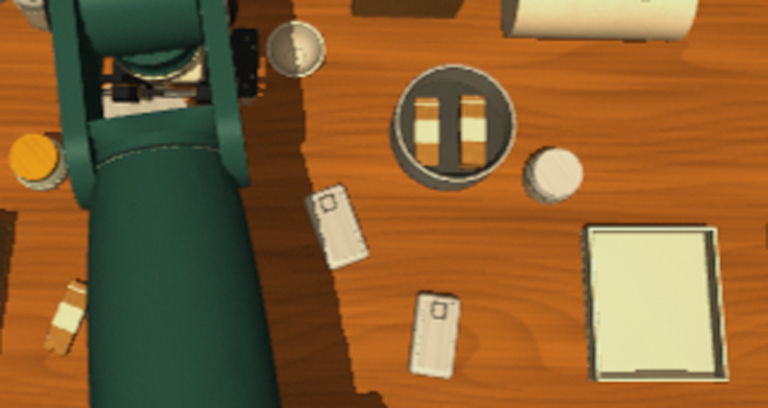

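Three bars are in the tin: one single and one stacked pair, both flat at crop px (427,130) and (473,130). Now I'll fetch the lid.

```bash
python3 -m crank '[[0.2,0.023,0.112,0,0,0,0],[0.2,0.023,0.112,0,0,0,0],[0.2,0,0,0.12,0,0,0],[0.2,0,0,0.13,0,0,0],[0.2,0,0,0,0,0,0],[0.2,0,0,0,0,0,0],[0.2,0,0,0,0,0,0],[0.2,0,0,0,0,0,0]]' 60
python3 plan.py 0.671 0.206 0.029 0
python3 - <<'E'
from lib import *
locate(["lid"],z=.012,cams=("scene",))
E
```

```text
clock: 50.6
tcp_pos: [0.6726, 0.2029, 0.1034]
tool_rot: [0.0, 3.139, 0.001]
force: [-0.4, -0.5, 0.4]
grip_width: 0.6
finger_force: 0.0
shift [0.006 0.01  0.248] yaw -0.0 turn -0.0
lid
   [np.float64(0.6723), np.float64(0.2074), 0, np.float64(0.94), 1, 0.68]
   [np.float64(0.6883), np.float64(0.1909), 0, np.float64(0.11), 1, 0.61]
   [np.float64(0.4989), np.float64(-0.4557), 0, np.float64(0.54), 1, 0.49]
```

```bash
python3 -m crank '[[0.2,0.003,0.012,0.1,0,0,0],[0.2,0,0,0.08,0,0,0],[0.2,0,0,0.04,0,0,0],[0.2,0,0,0.026,0,0,0],[-1,0,0,0,0,0,0],[-1,0,0,0,0,0,0],[-1,0,0,0,0,0,0],[-1,0,0,0,0,0,0]]' 60
python3 -m crank '[[-1,0,0,0,0,0,0],[-1,0,0,0,0,0,0],[-1,0,0,0,0,0,0],[-1,0,0,0,0,0,0],[-1,0,0,0,0,0,0],[-1,0,0,-0.03,0,0,0],[-1,0,0,-0.05,0,0,0],[-1,0,0,0,0,0,0]]'
```

```text
clock: 51.5
tcp_pos: [0.671, 0.2066, 0.0276]
tool_rot: [-0.0, 3.141, 0.0]
force: [0.2, 0.9, 0.5]
grip_width: 0.307
finger_force: 0.8
clock: 52.3
tcp_pos: [0.6718, 0.2068, 0.054]
tool_rot: [-0.0, 3.138, 0.001]
force: [0.7, 0.4, -1.5]
grip_width: 0.289
finger_force: 60.0
```

```bash
python3 -m crank '[[-1,0,0,-0.08,0,0,0],[-1,0,0,-0.12,0,0,0],[-1,0,0,-0.12,0,0,0],[-1,0,0,-0.05,0,0,0],[-1,0,-0.03,0,0,0,0],[-1,0,-0.07,0,0,0,0],[-1,-0.003,-0.1,0,0,0,0],[-1,-0.004,-0.1,0,0,0,0]]' 60
python3 -m crank '[[-1,-0.005,-0.1,0,0,0,0],[-1,-0.005,-0.1,0,0,0,0],[-1,-0.005,-0.1,0,0,0,0],[-1,-0.005,-0.1,0,0,0,0],[-1,-0.005,-0.1,0,0,0,0],[-1,-0.005,-0.1,0,0,0,0],[-1,-0.005,-0.1,0,0,0,0],[-1,-0.005,-0.1,0,0,0,0]]'
python3 -m crank '[[-1,0,-0.1,0,0,0,0],[-1,0,-0.06,0,0,0,0],[-1,0,-0.02,0,0,0,0],[-1,0,0,0,0,0,0],[-1,0,0,0,0,0,0],[-1,0,0,0,0,0,0],[-1,0,0,0,0,0,0],[-1,0,0,0,0,0,0]]'
python3 plan.py 0.6845 -0.1955 0.0866 0
```

```text
clock: 53.1
tcp_pos: [0.6719, 0.1141, 0.1593]
tool_rot: [0.0, -3.138, 0.001]
force: [0.2, -0.3, -1.8]
grip_width: 0.288
finger_force: 60.0
clock: 53.9
tcp_pos: [0.6834, -0.1262, 0.1593]
tool_rot: [-0.001, -3.138, -0.001]
force: [0.5, 0.2, -1.1]
grip_width: 0.292
finger_force: 60.0
clock: 54.7
tcp_pos: [0.685, -0.1768, 0.1623]
tool_rot: [-0.002, 3.141, -0.0]
force: [0.5, -0.5, -2.6]
grip_width: 0.292
finger_force: 60.0
shift [ 0.002 -0.062  0.252] yaw 0.1 turn 0.0
```

```bash
python3 -m crank '[[-1,0.002,-0.062,0,0,0,0],[-1,0,0,0.08,0,0,0],[-1,0,0,0.08,0,0,0],[-1,0,0,0,0,0,0],[-1,0,0,0,0,0,0],[-1,0,0,0,0,0,0],[-1,0,0,0,0,0,0],[-1,0,0,0,0,0,0]]' 60
python3 plan.py 0.6845 -0.1955 0.0866 0
python3 - <<'E'
from lib import *
z=read_state()["tcp_pos"][2]-.0156
locate(["lid"],z=z)
p=get_image("scene");a=p["color"][190:310,170:350];cv2.imwrite("pics/s2.png",cv2.resize(a,None,fx=4,fy=4,interpolation=cv2.INTER_CUBIC))
E
```

```text
clock: 55.5
tcp_pos: [0.6846, -0.1962, 0.1152]
tool_rot: [-0.001, 3.14, -0.001]
force: [0.4, 1.1, -1.9]
grip_width: 0.292
finger_force: 60.0
shift [0.001 0.002 0.095] yaw 0.0 turn 0.0
lid
```

View pics/s2.png

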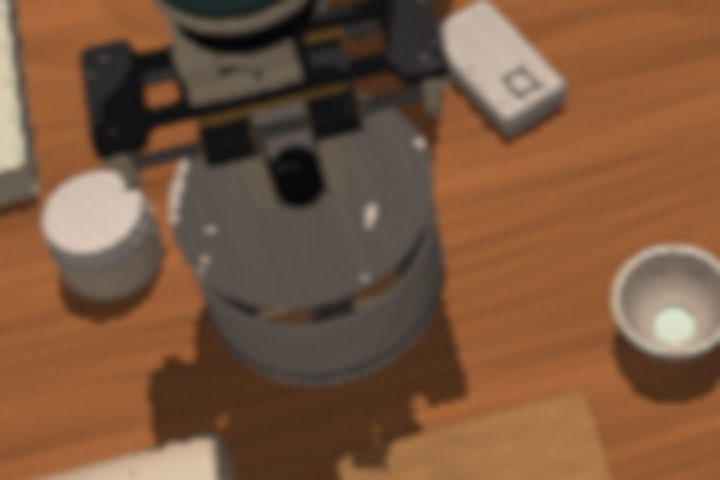

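The lid hangs level over the tin, so I'll lower it.

```bash
python3 -m crank '[[-1,0,0,0.03,0,0,0],[-1,0,0,0.025,0,0,0],[-1,0,0,0.02,0,0,0],[-1,0,0,0.01,0,0,0],[-1,0,0,0.01,0,0,0],[-1,0,0,0,0,0,0],[-1,0,0,0,0,0,0],[-1,0,0,0,0,0,0]]' 60
python3 plan.py 0.6845 -0.1955 0.0856 0
```

```text
clock: 56.55
tcp_pos: [0.6844, -0.1961, 0.0857]
tool_rot: [-0.0, 3.141, -0.0]
force: [0.3, 0.5, -1.6]
grip_width: 0.295
finger_force: 60.0
shift [-0.     0.002  0.   ] yaw 0.0 turn 0.0
```

```bash
python3 -m crank '[[-1,0,0,0.004,0,0,0],[0.2,0,0,0,0,0,0],[0.2,0,0,0,0,0,0],[0.2,0,0,0,0,0,0],[0.2,0,0,0,0,0,0],[0.2,0,0,-0.06,0,0,0],[0.2,0,0,-0.12,0,0,0],[1,0,0,-0.12,0,0,0]]' 60
python3 -m crank '[[1,0.08,0.1,0,0,0,0],[1,0.08,0.1,0,0,0,0],[1,0.08,0.1,0,0,0,0],[1,0.08,0.1,0,0,0,0],[1,0.08,0.1,0,0,0,-0.06],[1,0,0,0,0,0,-0.06],[1,0,0,0,0,0,-0.06],[1,0,0,0,0,0,0]]'
python3 plan.py 0.559 -0.052 0.018 20.6
python3 - <<'E'
from lib import *
locate(["lid"],z=.07);locate(["fish0","tray"])
p=get_image("scene");a=p["color"][190:310,170:350];cv2.imwrite("pics/s3.png",cv2.resize(a,None,fx=4,fy=4,interpolation=cv2.INTER_CUBIC))
E
```

```text
clock: 57.35
tcp_pos: [0.684, -0.1958, 0.1762]
tool_rot: [0.0, -3.141, -0.001]
force: [0.4, 0.2, -0.1]
grip_width: 0.647
finger_force: 0.0
clock: 58.15
tcp_pos: [0.5643, -0.0458, 0.1757]
tool_rot: [-0.567, 3.089, -0.0]
force: [0.1, -0.3, 0.1]
grip_width: 0.999
finger_force: 0.0
shift [ 0.025 -0.013  0.526] yaw 20.8 turn 0.002
lid
   [np.float64(0.6845), np.float64(-0.1963), 0, np.float64(0.75), 2, 0.9]
fish0
   [np.float64(0.4238), np.float64(-0.1752), -6.4, np.float64(0.69), 2, 0.85]
   [np.float64(0.5588), np.float64(-0.0522), 20.7, np.float64(0.76), 2, 0.83]
   [np.float64(0.4313), np.float64(0.1799), -8.8, np.float64(0.88), 2, 0.59]
   [np.float64(0.432), np.float64(-0.4863), 26.5, np.float64(0.2), 1, 0.36]
tray
   [np.float64(0.4692), np.float64(-0.4482), 1.2, np.float64(0.97), 2, 0.81]
```

View pics/s3.png

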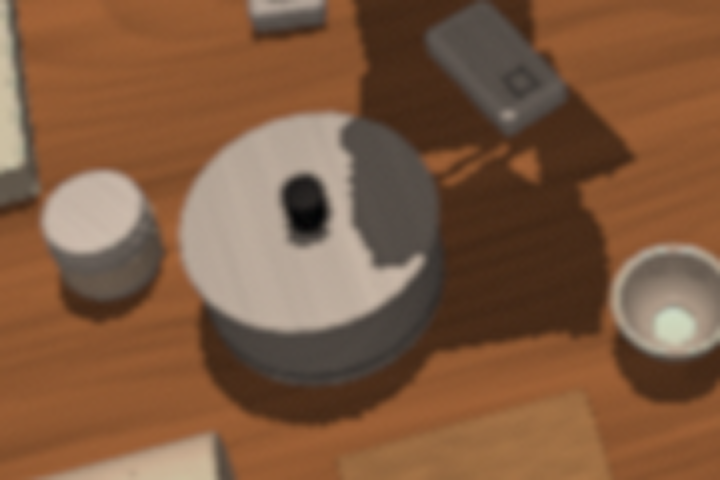

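The lid is seated flat and centred on the tin. Now the fish tins.

```bash
python3 -m crank '[[1,0.025,-0.013,0.1,0,0,0],[1,0,0,0.14,0,0,0],[1,0,0,0.14,0,0,0],[1,0,0,0.1,0,0,0],[1,0,0,0.05,0,0,0],[-1,0,0,0,0,0,0],[-1,0,0,0,0,0,0],[-1,0,0,0,0,0,0]]' 40
python3 -m crank '[[-1,0,0,0,0,0,0],[-1,0,0,0,0,0,0],[-1,0,0,0,0,0,0],[-1,0,0,0,0,0,0],[-1,0,0,-0.1,0,0,0],[-1,0,0,-0.14,0,0,0.06],[-1,0,0,-0.14,0,0,0.06],[-1,0,0,-0.09,0,0,0.05]]'
python3 plan.py 0.429 -0.477 0.15 1.2
```

```text
clock: 59.5
tcp_pos: [0.5596, -0.0525, 0.0173]
tool_rot: [-0.562, 3.089, -0.001]
force: [0.5, -0.3, -0.0]
grip_width: 0.793
finger_force: 0.0
clock: 60.3
tcp_pos: [0.5591, -0.0524, 0.1597]
tool_rot: [-0.024, 3.139, -0.001]
force: [0.8, 0.0, -1.1]
grip_width: 0.576
finger_force: 40.0
shift [ 0.455 -1.408  0.032] yaw 0.9 turn -0.003
```

```bash
python3 -m crank '[[-1,0.02,-0.06,0,0,0,0],[-1,0.033,-0.1,0,0,0,0],[-1,0.033,-0.1,0,0,0,0],[-1,0.033,-0.1,0,0,0,0],[-1,0.033,-0.1,0,0,0,0],[-1,0.033,-0.1,0,0,0,0],[-1,0.033,-0.1,0,0,0,0],[-1,0.033,-0.1,0,0,0,0]]' 40
python3 -m crank '[[-1,0.033,-0.1,0,0,0,0],[-1,0.033,-0.1,0,0,0,0],[-1,0.033,-0.1,0,0,0,0],[-1,0.033,-0.1,0,0,0,0],[-1,0.033,-0.1,0,0,0,0],[-1,0.033,-0.1,0,0,0,0],[-1,0.012,-0.05,0,0,0,0],[-1,0,0,0,0,0,0]]'
python3 plan.py 0.429 -0.476 0.02 1.2
```

```text
clock: 61.1
tcp_pos: [0.4873, -0.283, 0.1564]
tool_rot: [0.032, -3.141, -0.0]
force: [0.2, -0.2, -0.3]
grip_width: 0.577
finger_force: 40.0
clock: 61.9
tcp_pos: [0.4283, -0.4793, 0.156]
tool_rot: [0.029, -3.141, -0.001]
force: [0.4, -0.4, -1.3]
grip_width: 0.58
finger_force: 40.0
shift [-0.003  0.011  0.453] yaw 1.1 turn -0.001
```

```bash
python3 -m crank '[[-1,-0.003,0.024,0.1,0,0,0],[-1,0,0,0.15,0,0,0],[-1,0,0,0.11,0,0,0],[-1,0,0,0.06,0,0,0],[-1,0,0,0.025,0,0,0],[-1,0,0,0,0,0,0],[0.33,0,0,0,0,0,0],[0.33,0,0,0,0,0,0]]' 40
python3 -m crank '[[0.33,0,0,0,0,0,0],[0.33,0,0,-0.08,0,0,0],[-1,0,0,-0.12,0,0,0],[-1,0,0.09,0,0,0,0],[-1,0,0.092,0,0,0,0],[-1,0,0,0,0,0,0],[-1,0,0,0,0,0,0],[-1,0,0,0,0,0,0]]'
python3 plan.py 0.429 -0.4175 0.022 1.2
```

```text
clock: 62.7
tcp_pos: [0.4303, -0.4716, 0.0248]
tool_rot: [-0.032, 3.14, -0.003]
force: [0.1, 0.6, -1.0]
grip_width: 0.655
finger_force: 0.0
clock: 63.5
tcp_pos: [0.4287, -0.417, 0.0833]
tool_rot: [-0.031, 3.141, -0.001]
force: [-0.4, 0.4, -0.2]
grip_width: 0.201
finger_force: 0.0
shift [-0.001 -0.002  0.204] yaw 1.1 turn -0.0
```

```bash
python3 -m crank '[[-1,0,0,0,0,0,0],[-1,0,0,0,0,0,0],[-1,0,0,0.1,0,0,0],[-1,0,0,0.1,0,0,0],[-1,0,-0.025,0,0,0,0],[-1,0,-0.025,0,0,0,0],[-1,0,-0.025,0,0,0,0],[-1,0,-0.025,0,0,0,0]]' 40
python3 -m crank '[[-1,0,-0.014,0,0,0,0],[-1,0,0,0,0,0,0],[-1,0,0.02,0,0,0,0],[-1,0,0,-0.1,0,0,0],[1,0,0,-0.15,0,0,0],[1,0,0,-0.15,0,0,0],[1,0,0.1,0,0,0,0],[1,0,0.1,0,0,0,0]]'
python3 -m crank '[[1,0,0.1,0,0,0,0],[1,0,0.1,0,0,0,0],[1,0,0.1,0,0,0,0],[1,0,0.1,0,0,0,0],[1,0,0.1,0,0,0,0.06],[1,0,0,0,0,0,0],[1,0,0,0,0,0,0],[1,0,0,0,0,0,0]]'
python3 - <<'E'
from lib import *
_,ps=locate(["fish0"],z=0)
a=ps[0]["color"][120:290,320:520];cv2.imwrite("pics/top4.png",cv2.resize(a,None,fx=3,fy=3,interpolation=cv2.INTER_CUBIC))
E
python3 plan.py 0.424 -0.1755 0.016 -6.4
```

```text
clock: 64.3
tcp_pos: [0.4297, -0.4478, 0.0246]
tool_rot: [-0.031, 3.14, -0.002]
force: [0.9, 0.9, -0.1]
grip_width: 0.007
finger_force: 0.2
clock: 65.1
tcp_pos: [0.4281, -0.3838, 0.1444]
tool_rot: [-0.031, 3.14, -0.003]
force: [0.3, 0.3, -1.2]
grip_width: 0.299
finger_force: 0.0
clock: 65.9
tcp_pos: [0.4249, -0.2349, 0.143]
tool_rot: [0.154, 3.138, -0.0]
force: [-0.5, -0.1, -0.5]
grip_width: 0.976
finger_force: 0.0
fish0
   [np.float64(0.4241), np.float64(-0.1741), -5.2, np.float64(0.69), 2, 0.82]
   [np.float64(0.4317), np.float64(0.1803), -7.8, np.float64(0.87), 2, 0.69]
   [np.float64(0.4295), np.float64(-0.4963), 0.6, np.float64(0.65), 2, 0.58]
shift [0.022 0.197 0.423] yaw -5.7 turn 0.006
```

View pics/top4.png

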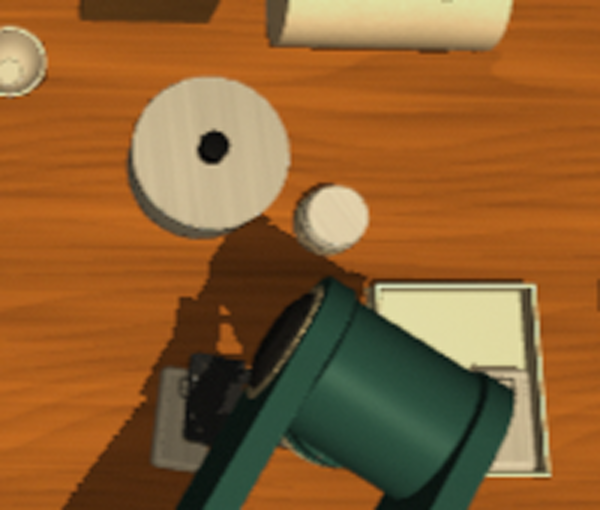

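Fish tin A lies against the far wall of the tray, as planned. Next is B.

```bash
python3 -m crank '[[1,0.011,0.098,0,0,0,0],[1,0.011,0.099,0,0,0,0],[1,0,0,0.14,0,0,0],[1,0,0,0.14,0,0,0],[1,0,0,0.1,0,0,0],[1,0,0,0.04,0,0,0],[-1,0,0,0,0,0,0],[-1,0,0,0,0,0,0]]' 40
python3 -m crank '[[-1,0,0,0,0,0,0],[-1,0,0,0,0,0,0],[-1,0,0,0,0,0,0],[-1,0,0,0,0,0,0],[-1,0,0,0,0,0,0],[-1,0,0,-0.1,0,0,0],[-1,0,0,-0.14,0,0,0],[-1,0,0,-0.14,0,0,-0.062]]'
python3 plan.py 0.429 -0.4205 0.15 1.2
```

```text
clock: 66.9
tcp_pos: [0.4249, -0.1756, 0.0183]
tool_rot: [0.157, 3.137, -0.001]
force: [-0.0, 0.9, 0.7]
grip_width: 0.875
finger_force: 0.0
clock: 67.7
tcp_pos: [0.4237, -0.1748, 0.132]
tool_rot: [0.039, -3.14, -0.001]
force: [0.2, -0.8, -1.4]
grip_width: 0.574
finger_force: 39.9
shift [ 0.003 -0.819 -0.061] yaw 1.4 turn 0.002
```

```bash
python3 -m crank '[[-1,0,0,0.13,0,0,0],[-1,0,0,0.13,0,0,0],[-1,0,0,0.07,0,0,0],[-1,0,0,0.043,0,0,0],[-1,0,0,0.004,0,0,0],[-1,0,0,0,0,0,0],[0.4,0,0,0,0,0,0],[0.4,0,0,0,0,0,0]]' 40
python3 plan.py 0.4237 -0.1748 0.0255 1.2
```

```text
clock: 68.5
tcp_pos: [0.4246, -0.1752, 0.0186]
tool_rot: [-0.038, 3.14, -0.001]
force: [-0.8, 0.2, -0.5]
grip_width: 0.683
finger_force: 0.0
shift [ 0.003  0.002 -0.023] yaw 1.4 turn 0.002
```

```bash
python3 -m crank '[[0.4,0,0,-0.025,0,0,0],[-1,0,0,0,0,0,0],[-1,0,0,0,0,0,0],[-1,0,0,0,0,0,0],[-1,0,0,0,0,0,0],[-1,0,0,0,0,0,0],[-1,0,0,0,0,0,0],[-1,0,0,0,0,0,0]]' 40
python3 plan.py 0.429 -0.4225 0.13 1.2
```

```text
clock: 69.3
tcp_pos: [0.4246, -0.1752, 0.026]
tool_rot: [-0.038, 3.141, -0.0]
force: [-1.4, 0.8, 7.3]
grip_width: 0.577
finger_force: 40.0
shift [ 0.005 -0.825 -0.347] yaw 1.4 turn 0.002
```

```bash
python3 -m crank '[[-1,0,0,-0.08,0,0,0],[-1,0,0,-0.13,0,0,0],[-1,0,0,-0.13,0,0,0],[-1,0,-0.06,0,0,0,0],[-1,0,-0.1,0,0,0,0],[-1,0,-0.1,0,0,0,0],[-1,0,-0.1,0,0,0,0],[-1,0,-0.1,0,0,0,0]]' 40
python3 -m crank '[[-1,0,-0.1,0,0,0,0],[-1,0,-0.1,0,0,0,0],[-1,0,-0.1,0,0,0,0],[-1,0,-0.06,0,0,0,0],[-1,0,0,0,0,0,0],[-1,0,0,0,0,0,0],[-1,0,0,0,0,0,0],[-1,0,0,0,0,0,0]]'
python3 plan.py 0.429 -0.4225 0.042 1.2
```

```text
clock: 70.1
tcp_pos: [0.4273, -0.3142, 0.1271]
tool_rot: [0.038, -3.141, -0.0]
force: [0.2, -0.3, -1.0]
grip_width: 0.578
finger_force: 39.9
clock: 70.9
tcp_pos: [0.4304, -0.4202, 0.1275]
tool_rot: [-0.039, 3.141, -0.0]
force: [-0.4, -0.3, -0.7]
grip_width: 0.578
finger_force: 39.9
shift [ 0.005 -0.008  0.285] yaw 1.4 turn 0.002
```

```bash
python3 -m crank '[[-1,0.005,-0.008,0.12,0,0,0],[-1,0,0,0.1,0,0,0],[-1,0,0,0.05,0,0,0],[-1,0,0,0.015,0,0,0],[-1,0,0,0,0,0,0],[0.28,0,0,0,0,0,0],[0.28,0,0,0,0,0,0],[0.28,0,0,0,0,0,0]]' 40
python3 -m crank '[[0.28,0,0,-0.1,0,0,0],[1,0,0,-0.15,0,0,0],[1,0,0,-0.15,0,0,0],[1,0,0.1,0,0,0,0],[1,0,0.1,0,0,0,0],[1,0,0.1,0,0,0,0],[1,0,0.1,0,0,0,0],[1,0,0.1,0,0,0,0]]'
python3 -m crank '[[1,0,0.11,0,0,0,0],[1,0,0.11,0,0,0,0],[1,0,0.11,0,0,0,0],[1,0,0.11,0,0,0,0],[1,0,0.11,0,0,0,0],[1,0,0.11,0,0,0,0],[1,0,0.11,0,0,0,0.04],[1,0,0.11,0,0,0,0.04]]'
python3 - <<'E'
from lib import *
_,ps=locate(["fish0"],z=0)
a=ps[0]["color"][190:290,430:530];b=ps[1]["color"][160:270,90:200]
cv2.imwrite("pics/tray.png",np.hstack([cv2.resize(a,(400,400),interpolation=2),cv2.resize(b,(400,400),interpolation=2)]))
E
python3 plan.py 0.4315 0.1803 0.026 -8.5
```

```text
clock: 71.7
tcp_pos: [0.429, -0.4237, 0.0428]
tool_rot: [-0.038, 3.141, -0.002]
force: [-0.2, 0.1, -0.2]
grip_width: 0.638
finger_force: 0.0
clock: 72.5
tcp_pos: [0.4249, -0.2724, 0.1624]
tool_rot: [-0.038, 3.141, -0.001]
force: [-0.4, -0.4, 0.7]
grip_width: 0.994
finger_force: 0.0
clock: 73.3
tcp_pos: [0.4211, -0.0084, 0.1625]
tool_rot: [0.218, 3.133, -0.0]
force: [0.6, -0.3, 0.2]
grip_width: 1.001
finger_force: 0.0
fish0
   [np.float64(0.43), np.float64(-0.4944), 2.7, np.float64(0.86), 2, 0.92]
   [np.float64(0.4278), np.float64(-0.4237), 2.8, np.float64(0.86), 2, 0.83]
   [np.float64(0.4314), np.float64(0.1818), -8.9, np.float64(0.89), 2, 0.64]
shift [0.051 0.631 0.454] yaw -7.6 turn 0.008
```

View pics/tray.png

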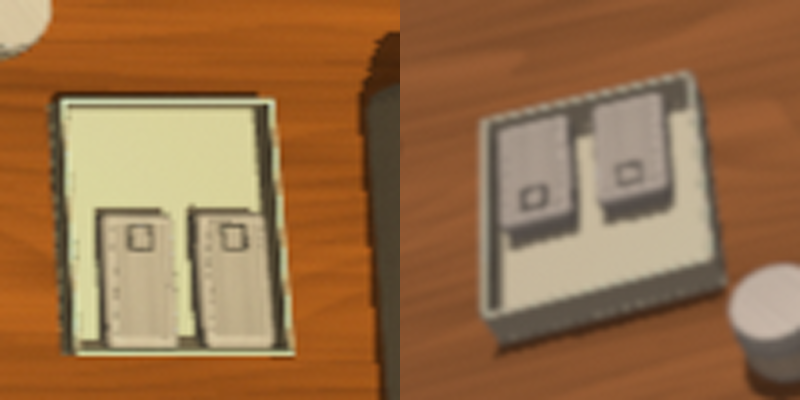

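Tins A and B lie flat in the tray with the upper part free. C goes across that part.

```bash
python3 -m crank '[[0.55,0.008,0.1,0,0,0,0.004],[0.55,0.009,0.106,0,0,0,0.004],[0.55,0.009,0.106,0,0,0,0],[0.55,0.009,0.106,0,0,0,0],[0.55,0.009,0.106,0,0,0,0],[0.55,0.008,0.106,0.1,0,0,0],[0.55,0,0,0,0,0,0],[0.55,0,0,0,0,0,0]]' 40
python3 plan.py 0.4314 0.181 0.026 -8.7
python3 - <<'E'
from lib import *
locate(["fish0"],z=0,cams=("scene",))
E
```

```text
clock: 74.3
tcp_pos: [0.4339, 0.1789, 0.1316]
tool_rot: [-0.236, -3.132, 0.001]
force: [0.1, 0.1, -0.8]
grip_width: 0.776
finger_force: 0.0
shift [0.009 0.006 0.352] yaw -8.6 turn 0.001
fish0
   [np.float64(0.4323), np.float64(0.1825), -8.3, np.float64(0.89), 1, 0.9]
   [np.float64(0.4257), np.float64(-0.4945), 4.3, np.float64(0.84), 1, 0.65]
```

```bash
python3 -m crank '[[0.55,0.008,0.007,0.12,0,0,0],[0.55,0,0,0.12,0,0,0],[0.55,0,0,0.08,0,0,0],[0.55,0,0,0.032,0,0,0],[-1,0,0,0,0,0,0],[-1,0,0,0,0,0,0],[-1,0,0,0,0,0,0],[-1,0,0,0,0,0,0]]' 40
python3 -m crank '[[-1,0,0,0,0,0,0],[-1,0,0,0,0,0,0],[-1,0,0,-0.08,0,0,0],[-1,0,0,-0.13,0,0,0],[-1,0,0,-0.13,0,0,0],[-1,0,0,-0.08,0,0,0],[-1,0,-0.05,0,0,0,0],[-1,0,-0.1,0,0,0,0]]'
python3 plan.py 0.511 -0.445 0.15 -88.8
```

```text
clock: 75.2
tcp_pos: [0.4327, 0.1821, 0.028]
tool_rot: [0.238, 3.13, 0.001]
force: [-0.6, -3.2, 8.7]
grip_width: 0.575
finger_force: 40.0
clock: 76.0
tcp_pos: [0.4249, 0.1377, 0.1527]
tool_rot: [0.235, 3.132, 0.001]
force: [0.2, -0.1, -1.9]
grip_width: 0.575
finger_force: 40.0
shift [-0.573 -1.878  0.008] yaw -8.6 turn 0.7
```

```bash
python3 -m crank '[[-1,-0.03,-0.099,0,0,0,0],[-1,-0.03,-0.099,0,0,0,0],[-1,-0.03,-0.099,0,0,0,0],[-1,-0.03,-0.099,0,0,0,0],[-1,-0.03,-0.099,0,0,0,0],[-1,-0.03,-0.099,0,0,0,0],[-1,-0.03,-0.099,0,0,0,0],[-1,-0.03,-0.099,0,0,0,0]]' 40
python3 -m crank '[[-1,-0.03,-0.099,0,0,0,0],[-1,-0.03,-0.099,0,0,0,0],[-1,-0.03,-0.099,0,0,0,0],[-1,-0.03,-0.099,0,0,0,0],[-1,-0.03,-0.099,0,0,0,0],[-1,-0.03,-0.099,0,0,0,0],[-1,-0.03,-0.099,0,0,0,0],[-1,-0.03,-0.099,0,0,0,0]]'
python3 -m crank '[[-1,-0.03,-0.099,0,0,0,0],[-1,-0.03,-0.05,0,0,0,0],[-1,0,0,0,0,0,0.07],[-1,0,0,0,0,0,0.07],[-1,0,0,0,0,0,0.07],[-1,0,0,0,0,0,0.07],[-1,0,0,0,0,0,0.07],[-1,0,0,0,0,0,0.07]]'
python3 -m crank '[[-1,0,0,0,0,0,0.07],[-1,0,0,0,0,0,0.07],[-1,0,0,0,0,0,0.07],[-1,0,0,0,0,0,0.07],[-1,0,0,0,0,0,0],[-1,0,0,0,0,0,0],[-1,0,0,0,0,0,0],[-1,0,0,0,0,0,0]]'
python3 plan.py 0.511 -0.445 0.047 -88.8
```

```text
clock: 76.8
tcp_pos: [0.4595, -0.1098, 0.1517]
tool_rot: [-0.239, -3.132, -0.0]
force: [0.8, 0.3, -1.3]
grip_width: 0.578
finger_force: 40.0
clock: 77.6
tcp_pos: [0.4946, -0.3554, 0.1514]
tool_rot: [-0.238, -3.132, -0.001]
force: [-0.0, -0.1, -1.7]
grip_width: 0.572
finger_force: 40.0
clock: 78.4
tcp_pos: [0.5056, -0.401, 0.1514]
tool_rot: [-1.502, -2.758, -0.0]
force: [0.4, -0.6, -1.8]
grip_width: 0.575
finger_force: 40.0
clock: 79.2
tcp_pos: [0.5063, -0.4008, 0.1521]
tool_rot: [-2.198, -2.245, 0.0]
force: [-0.5, 0.3, -1.3]
grip_width: 0.571
finger_force: 40.0
shift [-0.148  0.013  0.35 ] yaw -88.8 turn 0.0
```

```bash
python3 -m crank '[[-1,-0.074,0.007,0,0,0,0],[-1,-0.074,0.006,0,0,0,0],[-1,0,0,0.1,0,0,0],[-1,0,0,0.1,0,0,0],[-1,0,0,0.07,0,0,0],[-1,0,0,0,0,0,0],[-1,0,0,0,0,0,0],[-1,0,0,0,0,0,0]]' 40
python3 plan.py 0.511 -0.445 0.046 -88.8
```

```text
clock: 80.0
tcp_pos: [0.5117, -0.4456, 0.0731]
tool_rot: [2.198, 2.241, 0.0]
force: [-0.7, -0.3, -0.9]
grip_width: 0.571
finger_force: 40.0
shift [ 0.002 -0.003  0.09 ] yaw -88.9 turn -0.001
```

```bash
python3 -m crank '[[-1,0.002,-0.003,0.05,0,0,0],[-1,0,0,0.03,0,0,0],[-1,0,0,0.01,0,0,0],[-1,0,0,0,0,0,0],[0.28,0,0,0,0,0,0],[0.28,0,0,0,0,0,0],[0.28,0,0,0,0,0,0],[0.28,0,0,-0.08,0,0,0]]' 40
python3 -m crank '[[0.28,0,0,-0.15,0,0,0],[0.28,0,0,-0.15,0,0,0],[0.28,0,0,-0.15,0,0,0],[0.28,-0.1,0.1,0,0,0,0],[0.28,-0.1,0.1,0,0,0,0],[0.28,-0.1,0.1,0,0,0,0],[0.28,-0.1,0.1,0,0,0,0],[0.28,-0.1,0.1,0,0,0,0]]'
python3 -m crank '[[0.28,-0.1,-0.1,0,0,0,0],[0.28,0.1,0.1,0,0,0,0],[0.28,0.1,0.1,0,0,0,0],[0.28,0.1,0.1,0,0,0,0],[0.28,0.1,0.1,0,0,0,0],[0.28,0.1,0.1,0,0,0,0],[0.28,0.1,0.1,0,0,0,0],[0.28,0,0,0,0,0,0]]'
python3 - <<'E'
from lib import *
_,ps=locate(["fish0","bar0","jar0","crate","lid","can","squat_jar","ramekin"],z=0)
locate(["lid"],z=.07)
b=ps[1]["color"][120:330,100:500];cv2.imwrite("pics/end.png",cv2.resize(b,(800,420),interpolation=2))
a=ps[0]["color"][100:320,100:520];cv2.imwrite("pics/endt.png",cv2.resize(a,(798,418),interpolation=2))
E
```

```text
clock: 80.8
tcp_pos: [0.5093, -0.4436, 0.0657]
tool_rot: [-2.197, -2.239, 0.0]
force: [-0.7, 0.1, -1.2]
grip_width: 0.639
finger_force: 0.0
clock: 81.6
tcp_pos: [0.6642, -0.5927, 0.2034]
tool_rot: [2.2, 2.242, -0.0]
force: [-0.8, -0.3, 1.6]
grip_width: 0.639
finger_force: 0.0
clock: 82.4
tcp_pos: [0.8138, -0.4337, 0.2027]
tool_rot: [-2.194, -2.248, -0.002]
force: [0.8, 0.1, -0.0]
grip_width: 0.639
finger_force: 0.0
fish0
   [np.float64(0.4293), np.float64(-0.4942), 2.2, np.float64(0.71), 2, 0.73]
bar0
   [np.float64(0.439), np.float64(0.2809), -19.8, np.float64(0.89), 2, 0.65]
jar0
   [np.float64(0.5045), np.float64(0.4499), -7.2, np.float64(0.86), 2, 0.85]
   [np.float64(0.4239), np.float64(0.4477), -4.0, np.float64(0.88), 2, 0.6]
crate
   [np.float64(0.4656), np.float64(0.4485), -3.4, np.float64(0.75), 2, 0.78]
   [np.float64(0.7039), np.float64(0.2824), 9.1, np.float64(0.32), 1, 0.6]
lid
   [np.float64(0.6847), np.float64(-0.1963), 0, np.float64(0.97), 2, 0.88]
can
   [np.float64(0.6302), np.float64(-0.324), 0, np.float64(0.69), 2, 0.54]
squat_jar
   [np.float64(0.6326), np.float64(0.3261), 0, np.float64(0.84), 2, 0.76]
ramekin
   [np.float64(0.7848), np.float64(0.0034), 0, np.float64(0.77), 2, 0.9]
lid
   [np.float64(0.6849), np.float64(-0.1965), 0, np.float64(0.96), 2, 0.94]
```

View pics/end.png

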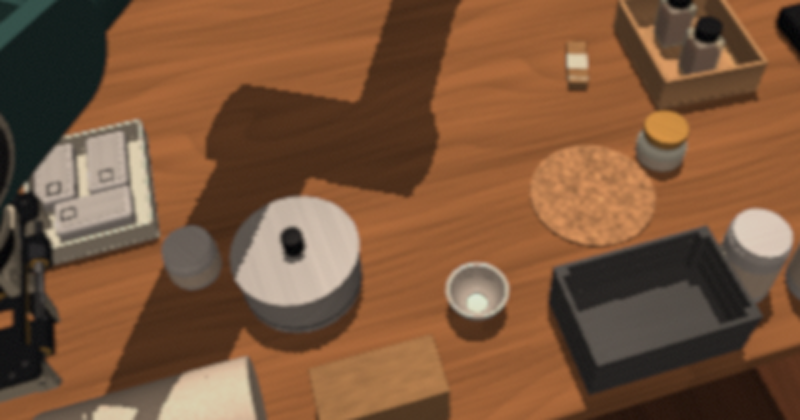

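View pics/endt.png

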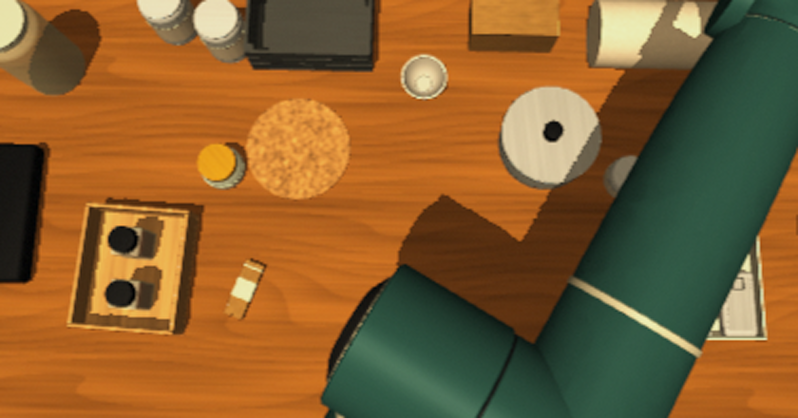

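Three fish tins lie flat in the tray and both jars stand in the crate. The lid is seated on the tin, the fourth bar is on the counter, and the bystanders haven't moved.

```bash
python3 -c "
from workcell import *
print(read_state()['force']);print(hand_in())"
```

```text
[ 0.23686356 -0.34581032  0.21321572]
the job is handed in; nothing more can be done
None
```

The job is handed in at about 82 s of the 210 s limit (no verdict came back): three bars are in the closed tin, the fourth is on the counter, all three fish tins are in the tray, both jars are in the crate, and the bystanders look undisturbed.

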